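# Refill the wind-shut tablet keeper

## Robot

A 6-joint arm with a two-finger parallel gripper is mounted at the origin on the work surface. World frame = base frame: x ahead of the robot, y to its left, z up, the work surface at z = 0. Lengths are in mm, angles in rad, forces in N, time in s.
With the tool pointing down it reaches from about 275 to 750 mm from the base axis. Payload 10.2 kg.
Tool frame: the origin (TCP) lies at the very end of the fingers, on their centre line; the grasp point (between the pads) lies 19 mm behind it; z points along the fingers, y is the line along which they close (so a half turn about z gives the same grasp; the last joint's range is limited). The gripper opens to 85 mm and grips with 20 to 120 N. Pads are 22 mm wide; open, the fingers measure 114 mm over their backs; the gripper's body (76 mm by 85 mm) begins 54 mm behind the grasp point. The pads swing forward as they close: fully open they stand 13 mm farther back than shut.
Start: joints at [0.998, 0.313, 1.498, -0, 1.331, -0.223], TCP at [179.936, 493.208, 231.294] pointing down, gripper open.
Joint ranges: [-2.94, 2.94], [-0.97, 2.17], [0.19, 2.56], [-1.23, 4.37], [0.02, 3.11], [-2.88, 2.88]. Speed limits (rad/s): [2.39, 2.39, 3.01, 3.14, 3.14, 3.14].

## Interface

Orientations are given as a unit quaternion [w, x, y, z].
In Python, from rig import ctrl, vision gives the robot as it stands. The module is installed in compiled form; this text tells all that it offers.
- The arm moves only by the tool play_rows, never from a script. Its arguments are lists of equal length, an entry for each row: "translation": the shift along the tool's x, y, z in m, a list of three; "rotation": the turn, a rotation vector about the tool's x, y, z in rad, a list of three; "gripper": the gripper's target within -1 to 1 (shut at 1, half-way at 0, fully open at -1). A call has 1 to 10 rows; each row is the pose to reach, as a shift and turn from the pose commanded when the call began, along the tool's axes at that moment; what a row does not reach only later rows make up. A row lasts 1/8 s, in which the tool goes at most 62.5 mm and 10.7 degrees, less where a joint would pass 70% of its speed; a pose out of reach is approached as far as the arm can. A call with a gripper value outside its range is refused whole. The fingers move at their own pace and stop on an object; "force" is the grip in N (left out, the last holds). Time passes only in rows, so rows that repeat a pose let the fingers close. It gives the time, the measured TCP pose, the force, the opening and the grip force at its end, in the units of the state.
- ctrl.sense(): the state, without advancing time (a new reading comes with each control period).
- vision.capture(name): name is "scene" or "top" or "wrist"; returns a dict with "pixels" (480x640x3 uint8, red, green, blue), "vfov" (degrees; the focal length in pixels is half the picture's height over the tangent of half this angle, whatever the lens; pixels are square), "cx", "cy" (the principal point, pixels), "k1" (the pictures are not rectified: a ray, as slopes to the right and down, at radius r is drawn at 1 + k1 r^2 times it, then the intrinsics apply), "rvec" (rotation vector, rad) and "tvec" (3), from world to camera coordinates, as OpenCV has them; the wrist camera has in their place "mount" (4x4, takes a point from camera to tool coordinates, whose origin is the TCP and whose axes are the flange's). Camera axes: x right, y down, z forward; pixel columns grow to the right and rows downward; lengths in mm; the calibration is good to about 2 mm. A picture is of the moment at which its call begins: read the wrist's pose just before it. There is no depth.
- ctrl.finish_job(): hands the job in; it is judged then, once.
The state is a dict: "time_s": time; "joints": joint angles; "dq": joint speeds; "tau": joint torques, N m; "eef_pos": TCP position; "ee_rot": TCP orientation; "force": force on the tool from outside, world axes, zero at the start; "wrist_torque": the same for the moment, N m; "grip_width": opening from 0.0 (shut) to 1.0 (fully open); "grip_force": force on a finger pad.
Only numpy, scipy, OpenCV 4.12 (cv2) and the standard library are available. Lean on these libraries where they do the work, as an engineer would, in place of code of your own. Each camera call takes 0.05 s, during which the arm holds its last target. There are 200 camera calls.

## Task

Put the laundry tablets away in the child-safe keeper: gather all the loose tablets from the counter onto the wooden scoop tray, lift it by its post, tip them all into the keeper's open mouth and stand the empty tray back level on the counter. Then fit the loose crank fully down onto the keeper's square shaft, wind it clockwise until the lid is fully shut, pull the crank off and lay it flat in its key tray again, handle up. Do not push the soap dispenser, the wooden box or the tumbler about.

Things in the scene. Friction and masses are not known exactly. Their poses are not given: they have to be found in the camera images.
- tablet1: Blue pressed laundry tablet, a rounded block 30 (its x) x 24 (its y) x 18 mm high, 25 g, lying on the counter at the start; all tablets are alike and slide easily on the scoop tray (they start to slide at about 15 to 23 degrees). Origin: centre of its underside. May be absent.
- tablet2: Blue pressed laundry tablet, a rounded block 30 (its x) x 24 (its y) x 18 mm high, 25 g, lying on the counter at the start; all tablets are alike and slide easily on the scoop tray (they start to slide at about 15 to 23 degrees). Origin: centre of its underside. May be absent.
- tablet3: Blue pressed laundry tablet, a rounded block 30 (its x) x 24 (its y) x 18 mm high, 25 g, lying on the counter at the start; all tablets are alike and slide easily on the scoop tray (they start to slide at about 15 to 23 degrees). Origin: centre of its underside. May be absent.
- tablet4: Blue pressed laundry tablet, a rounded block 30 (its x) x 24 (its y) x 18 mm high, 25 g, lying on the counter at the start; all tablets are alike and slide easily on the scoop tray (they start to slide at about 15 to 23 degrees). Origin: centre of its underside. May be absent.
- tray: Loose wooden scoop tray 190 (x) x 100 mm (y), 180 g, floor 4 mm thick; 5 mm walls, tops 22 mm up, on both long sides and the -x end; the +x end is open (spout). A square post 22 x 22 mm, top 62 mm up, stands on the centre line at x = -79 mm: the grip for lifting and tipping. Free floor for tablets: x -66 to +92 mm, y -45 to +45 mm. Origin: centre of the underside.
- spout (a point): Middle of the tray's open front edge, on top of the floor: 95 mm along +x from the tray's origin, 4 mm up; axes as the tray's.
- keeper: Tablet keeper fixed to the counter, 140 (x) x 260 mm (y). Its -y part (y -130 to +14 mm) is a white housing 100 mm high; the rest is a dark open chamber, inside x -64 to +64, y +14 to +124 mm, floor 6 mm up, wall tops 78 mm up, walls 6 mm thick. Origin: centre of the underside, on the counter.
- mouth (a point): Centre of the chamber's mouth when the lid is away, level with the wall tops: keeper x 0, y +72, z 78 mm. Axes as the keeper's.
- lid (a joint): Lid opening d in m: 0 fully shut (a stop), 0.088 to 0.099 at the start. A flat 6 mm plate, underside 80 mm above the counter, slides over the chamber, opening to the keeper's -y into the housing; the open part of the mouth is keeper y = 130 mm - d to 124 mm. No handle: geared to the square shaft, 40 mm a turn, clockwise from above shuts it. Stays where left.
- shaft_seat (a point): On the axis of the upright steel square shaft on the housing (keeper x 0, y -58 mm), at the top of its round collar (36 mm across, 106 mm above the counter), on which the crank's hub sits. Above, the shaft is 13 x 13 mm for 22 mm, then a 10 x 10 mm tip 4 mm high; flats square to this point's x and y, which turn with it. Turning takes about 0.1 N m.
- crank: Loose steel crank, 280 g, handle up. Hub: block 32 x 32 mm, 42 mm high, with a 15 x 15 mm square socket 26 mm deep open below. A flat arm 20 mm wide, 12 mm high runs along +x to 74 mm from the hub's axis; 60 mm out stands a wooden handle sleeve, 20 mm across, 20 to 74 mm above the underside, spinning freely. Origin: hub axis at the underside; socket and hub sides square to x, y.
- handle (a point): On the axis of the crank's wooden handle, 58 mm above the crank's underside, 60 mm along its +x.
- keytray: Shallow dark wooden key tray fixed to the counter, 140 (its x) x 90 mm (its y), 12 mm high, walls and floor 5 mm thick, where the crank is kept. Origin: centre of the underside.
- dispenser: Bystander: soap dispenser, a light wooden block 75 x 75 x 85 mm with a steel pump to 134 mm high. Origin: centre of the underside.
- woodbox: Bystander: closed light wooden box 80 x 80 x 75 mm. Origin: centre of the underside.
- tumbler: Bystander: white ceramic tumbler, 72 mm across, 90 mm high. Origin: centre of the underside.

How it is judged:
By the outcome, as a careful person would: the job done as asked, in the order asked, and still so for the second after the job is handed in, with the robot touching nothing.
Of tablet1, tablet2, tablet3, tablet4 only 2 to 4 are there at a start; the rules pass over those that are not, and their reading is None.
At some moment in a run one of tablet1, tablet2, tablet3, tablet4 may be knocked a few centimetres aside while the robot is not near it.
It also fails if it takes over 210 s, if anything falls off the work surface, if the arm or the gripper's body presses on something with over 40 N, if the wrist force passes 120 N, or if a joint passes its speed limit or range.

## Working session

There is one attempt and no reset: what is moved stays moved. The work goes in short steps, Python scripts to look and compute and a tool call to move; the robot and the scene stay as the last step left them, time stands still between calls to the robot, and variables do not carry over. Pictures are saved under pics/ and viewed, at most 14 in all, crops included, and the job is handed in when it is done.

Besides the shell and the picture viewer there is one more tool, called after "Call:" by a JSON object that holds its "api" and its "payload". play_rows: Moves the arm, as the interface text tells. Its arguments: {"type":"object","properties":{"translation":{"type":"array"},"rotation":{"type":"array"},"gripper":{"type":"array"},"force":{"type":"number"}},"required":["translation","rotation","gripper"]}

```bash
mkdir -p pics; ls; cat > h.py <<'E'
import numpy as np, cv2
from rig import ctrl, vision
from scipy.spatial.transform import Rotation as R
def cap(n,save=None):
    s=ctrl.sense(); d=vision.capture(n); p=np.asarray(d["pixels"])
    f=240/np.tan(np.radians(d["vfov"])/2)
    if n=="wrist":
        T=np.eye(4); T[:3,:3]=quat(s["ee_rot"]).as_matrix(); T[:3,3]=s["eef_pos"]
        M=T@np.array(d["mount"]); 
    else:
        Rm=R.from_rotvec(np.ravel(d["rvec"])).as_matrix(); M=np.eye(4); M[:3,:3]=Rm.T; M[:3,3]=-Rm.T@np.ravel(d["tvec"])
    if save: cv2.imwrite("pics/"+save,p[:,:,::-1])
    return dict(p=p,f=f,cx=d["cx"],cy=d["cy"],k1=d["k1"],M=M,s=s)
def quat(q): return R.from_quat([q[1],q[2],q[3],q[0]])
def ray(c,uv):
    K=np.array([[c["f"],0,c["cx"]],[0,c["f"],c["cy"]],[0,0,1.]])
    uv=np.array(uv,float).reshape(-1,1,2)
    x=cv2.undistortPoints(uv,K,np.array([c["k1"],0,0,0.]))[:,0]
    d=np.c_[x,np.ones(len(x))]@c["M"][:3,:3].T
    return c["M"][:3,3],d
def onz(c,uv,z):
    o,d=ray(c,uv); return o+d*((z-o[2])/d[:,2])[:,None]
def proj(c,P):
    q=(np.atleast_2d(P)-c["M"][:3,3])@c["M"][:3,:3]; x=q[:,:2]/q[:,2:]
    x=x*(1+c["k1"]*(x**2).sum(1,keepdims=True)); return x*c["f"]+[c["cx"],c["cy"]]
def st():
    s=ctrl.sense(); print("t",s["time_s"],"pos",np.round(s["eef_pos"],1),"\nR",np.round(quat(s["ee_rot"]).as_matrix(),4).tolist(),"\nj",np.round(s["joints"],3),"F",np.round(s["force"],1),"gw",s["grip_width"],s["grip_force"])
E
python3 - <<'E'
from h import *
st()
for n in ("scene","top","wrist"):
    c=cap(n,n+"0.png"); print(n,c["f"],c["cx"],c["cy"],c["k1"],np.round(c["M"],3).tolist())
E
```

```text
pics
t 0.0 pos [179.8 493.  230.7] 
R [[-0.9394, 0.3427, -0.0007], [0.3427, 0.9394, -0.0011], [0.0003, -0.0013, -1.0]] 
j [ 0.998  0.313  1.498  0.     1.331 -0.223] F [-0.5 -0.   0. ] gw 1.0032902018301249 0.0
scene 470.0053593154612 314.70470637512096 238.19549255488408 -0.040774613439046196 [[-0.399, 0.744, -0.535, 1041.897], [0.917, 0.319, -0.239, 217.186], [-0.007, -0.586, -0.81, 892.417], [0.0, 0.0, 0.0, 1.0]]
top 458.66049328604134 317.2572310583954 233.85696806990546 -0.11101683774992357 [[-0.017, -0.986, 0.163, 353.775], [-1.0, 0.018, 0.003, -19.528], [-0.006, -0.163, -0.987, 1125.721], [0.0, 0.0, 0.0, 1.0]]
wrist 388.5865561909849 321.85636958636957 241.3910339130839 -0.0856486667463871 [[0.343, 0.905, 0.251, 114.818], [0.939, -0.331, -0.093, 516.524], [-0.001, 0.268, -0.963, 372.839], [0.0, 0.0, 0.0, 1.0]]
```

View pics/top0.png

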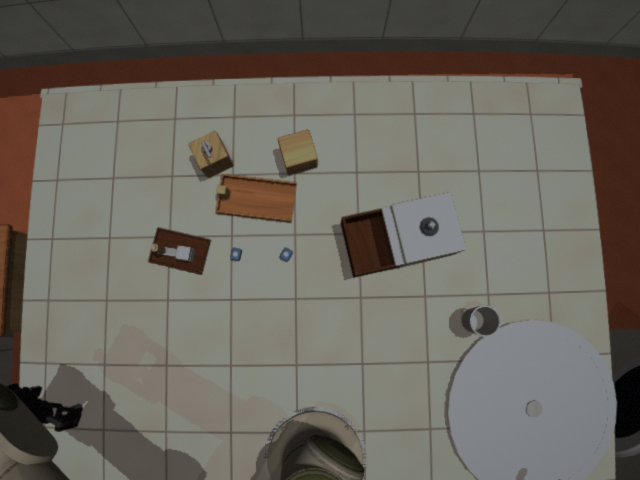

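View pics/scene0.png

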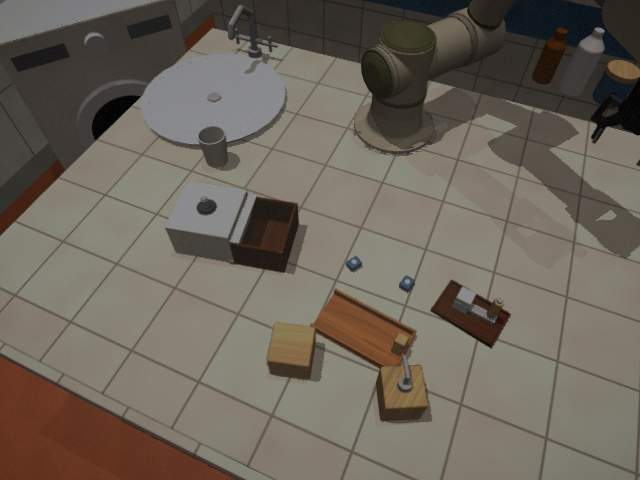

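The top view shows two tablets at (236,254) and (286,254), and the tray with its centre near (256,199) and its post at (221,192). The keeper is at (403,235), and the crank lies in the key tray at (180,252). The scene view agrees with this. I'll zoom in for corners.

```bash
python3 - <<'E'
from h import *
for n in ("top","scene"):
    c=cap(n); h=cv2.cvtColor(c["p"],cv2.COLOR_RGB2HSV)
    m=cv2.inRange(h,(95,80,40),(130,255,255)); k,l,s,ce=cv2.connectedComponentsWithStats(m)
    for i in range(1,k):
        if s[i,4]>8: print(n,s[i],ce[i],np.round(onz(c,ce[i],14),1))
    if n=="top":
        r=c["p"][120:285,140:300]; cv2.imwrite("pics/zl.png",cv2.resize(r[:,:,::-1],None,fx=3.6,fy=3.6,interpolation=cv2.INTER_CUBIC))
        r=c["p"][180:290,330:480]; cv2.imwrite("pics/zr.png",cv2.resize(r[:,:,::-1],None,fx=5,fy=5,interpolation=cv2.INTER_CUBIC))
E
```

```text
top [231 248  10  12  69] [235.68115942 254.17391304] [[490.5 184.8  14. ]]
top [280 248  12  13  66] [285.72727273 254.37878788] [[488.   61.9  14. ]]
scene [347 257  14  12  77] [353.49350649 262.80519481] [[489.2  63.8  14. ]]
scene [400 276  14  14  87] [406.52873563 283.01149425] [[492.6 187.5  14. ]]
```

View pics/zl.png

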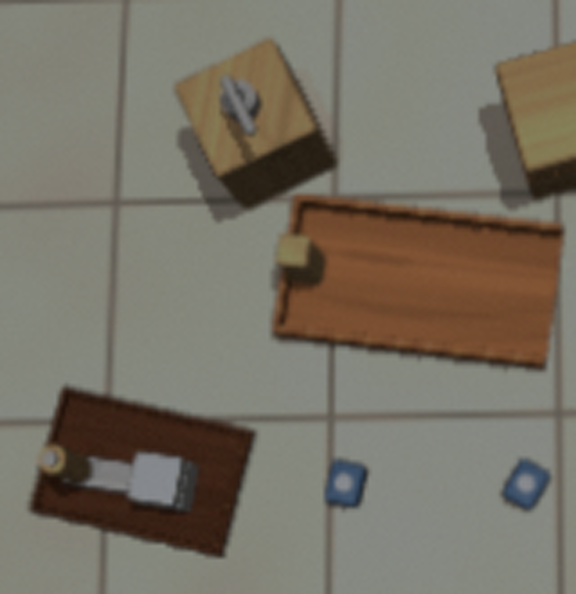

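View pics/zr.png

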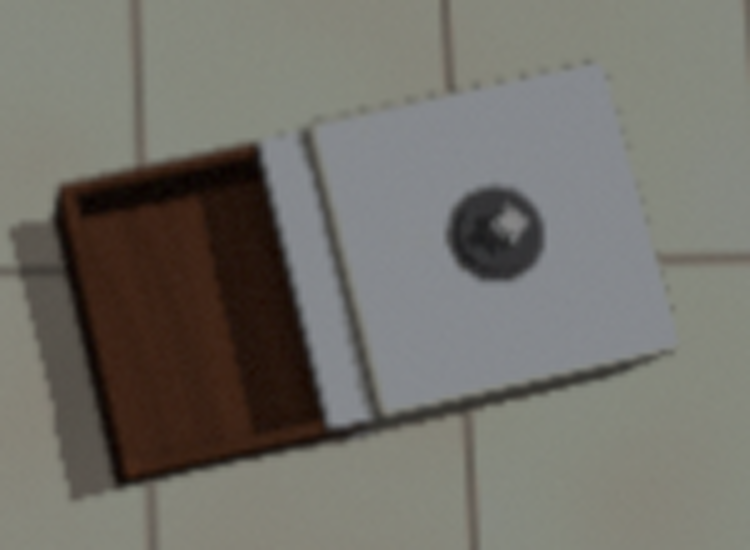

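```bash
python3 - <<'E'
from h import *
c=cap("top")
def L(p,z): return onz(c,np.array(p)/3.6+[140,120],z)
def Z(p,z): return onz(c,np.array(p)/5+[330,180],z)
def ang(a,b): d=b-a; return np.degrees(np.arctan2(d[1],d[0]))
np.set_printoptions(precision=1,suppress=True)
t=L([(296,198),(275,337),(562,228),(545,366)],22)
print("tray",t.tolist(),"c",t.mean(0),"ang",ang(t[:2].mean(0),t[2:].mean(0)),"post",L([(294,249)],62))
k=L([(65,388),(32,511),(254,432),(223,556)],12); print("keytray",k.mean(0),ang(k[:2].mean(0),k[2:].mean(0)))
h=L([(157,480)],47);g=L([(53,459)],79); print("hub",h,"handle",g,ang(h[0],g[0]),np.linalg.norm((h-g)[0,:2]))
H=Z([(312,122),(378,418),(595,65),(675,348)],100); C=Z([(62,188),(122,484)],78)
print("housing",H.tolist(),"edge angs (-y dir)",ang(H[:2].mean(0),H[2:].mean(0)), "chamb",C.tolist(),ang(C[1],C[0]))
print("collar",Z([(495,232)],106),"tip",Z([(513,222)],132)); print("lid edge",Z([(258,145),(325,430)],86).tolist())
# wrist reach of dispenser, woodbox tops
print("disp",L([(178,87),(272,40),(335,160-2),(245,205)],85).mean(0))
E
```

```text
tray [[690.1885989417713, 220.2375442970949, 22.0], [591.3100240061805, 232.76043191896633, 22.0], [664.4240545193582, 34.52882202150082, 22.0], [567.4731235653853, 46.97175787231712, 22.0]] c [628.3 133.6  22. ] ang -97.60501702763348 post [[642.6 212.1  62. ]]
keytray [501.  325.6  12. ] -103.73466916765486
hub [[490.4 304.8  47. ]] handle [[501.1 364.8  79. ]] 79.87673175196312 60.94016255234422
housing [[588.6063438323274, -189.89589686569667, 100.0], [451.75011470155187, -213.7923962856198, 100.0], [613.7233776826808, -323.47178011097026, 100.0], [480.779476579495, -351.8320296388959, 100.0]] edge angs (-y dir) -78.72591381533428 chamb [[564.1112670748392, -75.3145295505968, 78.0], [425.9262201858643, -99.1896501706722, 78.0]] 9.80258417506342
collar [[ 534.8 -270.3  106. ]] tip [[ 534.5 -272.2  132. ]]
lid edge [[581.2745916662986, -166.52488683921604, 86.0], [448.0976025086327, -191.8972895074487, 86.0]]
disp [724.4 234.   85. ]
```

```bash
cat >> h.py <<'E'
def down(yx,tilt=0,ax='x'):
    "tool down, tool x axis at world angle yx deg"
    a=np.radians(yx); x=np.array([np.cos(a),np.sin(a),0]); z=np.array([0,0,-1.]); return np.c_[x,np.cross(z,x),z]
def go(p,Rt,p0=None,R0=None):
    s=ctrl.sense(); p0=np.array(s["eef_pos"]) if p0 is None else np.array(p0,float); R0=quat(s["ee_rot"]).as_matrix() if R0 is None else R0
    print("T",np.round(R0.T@(np.array(p)-p0)/1000,4).tolist(),"r",np.round(R.from_matrix(R0.T@Rt).as_rotvec(),4).tolist())
E
python3 - <<'E'
from h import *
go([470,125,230],down(180))
# pump nozzle triangulation
a=cap("top");b=cap("scene")
o1,d1=ray(a,np.array([[250,130]])/3.6+[140,120]);o2,d2=ray(b,[[404,357]])
A=np.c_[d1[0],-d2[0]];t=np.linalg.lstsq(A,o2-o1,rcond=None)[0];print(o1+t[0]*d1[0],o2+t[1]*d2[0])
print(onz(a,np.array([[250,130],[232,80],[245,205],[335,160],[300,210]])/3.6+[140,120],130))
E
```

```text
T [-0.3987, -0.2464, 0.0012] r [-0.0003, -0.0001, -0.3498]
[704.78283644 228.68340243 125.02772   ] [704.25885304 230.47966593 125.28947013]
[[703.03873599 227.45007858 130.        ]
 [737.05569508 240.20644255 130.        ]
 [653.51464447 229.1929136  130.        ]
 [681.63194148 172.46252405 130.        ]
 [649.36175424 194.05629471 130.        ]]
```

Call:
{"api": "play_rows", "payload": {"translation": [[-0.4,-0.246,0],[-0.4,-0.246,0],[-0.4,-0.246,0],[-0.4,-0.246,0],[-0.4,-0.246,0],[-0.4,-0.246,0],[-0.4,-0.246,0],[-0.4,-0.246,0],[-0.4,-0.246,0],[-0.4,-0.246,0]], "rotation": [[0,0,-0.35],[0,0,-0.35],[0,0,-0.35],[0,0,-0.35],[0,0,-0.35],[0,0,-0.35],[0,0,-0.35],[0,0,-0.35],[0,0,-0.35],[0,0,-0.35]], "gripper": [-0.2,-0.2,-0.2,-0.2,-0.2,-0.2,-0.2,-0.2,-0.2,-0.2]}}

```text
time_s: 1.65
eef_pos: [471.0, 125.4, 231.2]
ee_rot: [-0.0, -0.0, 1.0, 0.0]
force: [-1.1, 0.3, -0.3]
grip_width: 0.597
grip_force: 0.0
```

```bash
cat >> h.py <<'E'
def tabs(c,z=18):
    h=cv2.cvtColor(c["p"],cv2.COLOR_RGB2HSV); m=cv2.inRange(h,(95,80,40),(130,255,255)); m=cv2.morphologyEx(m,cv2.MORPH_CLOSE,np.ones((9,9)))
    for q in cv2.findContours(m,cv2.RETR_EXTERNAL,cv2.CHAIN_APPROX_NONE)[0]:
        if cv2.contourArea(q)<150*(c["f"]<400)+20: continue
        w=onz(c,q[:,0].astype(float),z)[:,:2]; r=cv2.minAreaRect(w.astype(np.float32)); b=cv2.boxPoints(r); e=[b[1]-b[0],b[2]-b[1]]; l=max(e,key=np.linalg.norm)
        print("tab",np.round(r[0],1),"size",np.round(r[1],1),"long ang",np.round(np.degrees(np.arctan2(l[1],l[0]))%180,1),"px",cv2.boundingRect(q))
E
python3 - <<'E'
from h import *
st(); c=cap("wrist","w1.png"); tabs(c,14)
print(proj(c,[[627,133.6,22],[639,212,62]]))
E
```

```text
t 1.65 pos [471.  125.4 231.2] 
R [[-1.0, -0.0002, -0.0004], [-0.0002, 1.0, 0.0002], [0.0004, 0.0002, -1.0]] 
j [ 0.019  0.23   1.606  0.     1.305 -1.552] F [-1.1  0.3 -0.3] gw 0.5965491296658889 0.0
tab [487.9 186.8] size [23.7 29.7] long ang 168.2 px (372, 211, 29, 33)
tab [485.1  64.3] size [22.4 30.1] long ang 149.8 px (242, 208, 32, 35)
[[329.62499087 360.10611564]
 [412.59314115 393.61766545]]
```

View pics/w1.png

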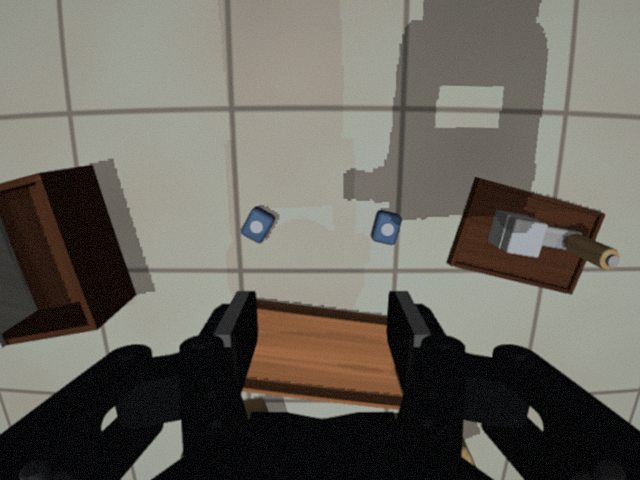

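The view shows the tablets at (258,224) and (386,227), the tray below them, and the crank in its key tray on the right. Next I pick up tablet A.

Call:
{"api": "play_rows", "payload": {"translation": [[-0.019,0.061,0.06],[-0.019,0.061,0.12],[-0.019,0.061,0.17],[-0.019,0.061,0.2],[-0.019,0.061,0.228],[-0.019,0.061,0.228],[-0.019,0.061,0.228],[-0.019,0.061,0.228],[-0.019,0.061,0.228],[-0.019,0.061,0.228]], "rotation": [[0,0,0.2],[0,0,0.2],[0,0,0.2],[0,0,0.2],[0,0,0.2],[0,0,0.2],[0,0,0.2],[0,0,0.2],[0,0,0.2],[0,0,0.2]], "gripper": [-0.2,-0.2,-0.2,-0.2,-0.2,-0.2,1,1,1,1], "force": 30}}

```text
time_s: 2.95
eef_pos: [491.2, 186.4, 4.9]
ee_rot: [0.001, 0.1, 0.995, 0.001]
force: [-2.6, 1.4, 7.9]
grip_width: 0.272
grip_force: 30.4
```

```bash
python3 - <<'E'
from h import *
st(); c=cap("top"); tabs(c,14)
# place A at tray x=-15, B at tray x=+35 
o=np.array([627.,133.6]); u=np.array([np.cos(np.radians(-97.6)),np.sin(np.radians(-97.6))])
for x in (-15,35): print(o+u*x)
p=o-15*u
go([p[0],p[1],60],down(172.4)); go([p[0],p[1],9],down(172.4))
E
```

```text
t 2.95 pos [491.2 186.4   4.9] 
R [[-0.9801, 0.1985, 0.0026], [0.1985, 0.9801, 0.0008], [-0.0024, 0.0013, -1.0]] 
j [ 1.390e-01  6.060e-01  1.724e+00  1.000e-03  8.090e-01 -1.232e+00] F [-2.6  1.4  7.9] gw 0.2717144794964786 30.369466245174408
tab [488.2  62.3] size [21.  26.3] long ang 152.5 px (280, 248, 12, 13)
[628.98384585 148.4682331 ]
[622.37102634  98.90745609]
T [-0.1427, -0.0098, -0.0548] r [0.0011, 0.0025, -0.0671]
T [-0.1426, -0.0099, -0.0038] r [0.0011, 0.0025, -0.0671]
```

Call:
{"api": "play_rows", "payload": {"translation": [[0,0,-0.055],[-0.04,-0.003,-0.065],[-0.1,-0.008,-0.065],[-0.143,-0.01,-0.06],[-0.143,-0.01,-0.06],[-0.143,-0.01,-0.03],[-0.143,-0.01,-0.005],[-0.143,-0.01,-0.005],[-0.143,-0.01,-0.005],[-0.143,-0.01,-0.005]], "rotation": [[0,0,0],[0,0,-0.067],[0,0,-0.067],[0,0,-0.067],[0,0,-0.067],[0,0,-0.067],[0,0,-0.067],[0,0,-0.067],[0,0,-0.067],[0,0,-0.067]], "gripper": [1,1,1,1,1,1,1,1,0.15,0.15]}}

```text
time_s: 4.25
eef_pos: [628.6, 148.0, 9.1]
ee_rot: [0.0, 0.066, 0.998, 0.0]
force: [-0.6, 0.3, 0.8]
grip_width: 0.425
grip_force: 0.0
```

Call:
{"api": "play_rows", "payload": {"translation": [[0,0,-0.03],[0,0,-0.08],[0,0,-0.1],[0,0,-0.1]], "rotation": [[0,0,0],[0,0,0],[0,0,0],[0,0,0]], "gripper": [0.15,0.15,-0.2,-0.2]}}

```text
time_s: 4.75
eef_pos: [629.2, 148.0, 110.1]
ee_rot: [0.002, 0.066, 0.998, 0.0]
force: [0.5, -0.5, -0.2]
grip_width: 0.599
grip_force: 0.0
```

```bash
python3 - <<'E'
from h import *
st(); c=cap("top"); tabs(c,14)
c=cap("scene"); tabs(c,14)
go([488,63.5,60],down(151)); go([488,63.5,3],down(151))
E
```

```text
t 4.75 pos [629.2 148.  110.1] 
R [[-0.9912, 0.1323, 0.0035], [0.1323, 0.9912, 0.0002], [-0.0034, 0.0006, -1.0]] 
j [ 0.05   0.682  1.249  0.     1.207 -1.388] F [ 0.5 -0.5 -0.2] gw 0.5986030745272507 0.0
tab [488.2  62.3] size [21.  26.3] long ang 152.5 px (280, 248, 12, 13)
tab [626.8 148.6] size [22.3 28.5] long ang 169.6 px (362, 322, 14, 15)
tab [-401.1  571.4] size [ 69.5 148.7] long ang 165.1 px (596, 79, 36, 22)
tab [-618.7 -215.4] size [ 58.2 136.2] long ang 113.5 px (370, 0, 39, 9)
T [0.1276, -0.1021, 0.0475] r [-0.0005, -0.0013, 0.3733]
T [0.1275, -0.1021, 0.1045] r [-0.0005, -0.0013, 0.3733]
```

Call:
{"api": "play_rows", "payload": {"translation": [[0.045,-0.036,0],[0.09,-0.072,0],[0.127,-0.102,0.02],[0.127,-0.102,0.06],[0.127,-0.102,0.09],[0.127,-0.102,0.106],[0.127,-0.102,0.106],[0.127,-0.102,0.106],[0.127,-0.102,0.106],[0.127,-0.102,0.106]], "rotation": [[0,0,0.18],[0,0,0.36],[0,0,0.373],[0,0,0.373],[0,0,0.373],[0,0,0.373],[0,0,0.373],[0,0,0.373],[0,0,0.373],[0,0,0.373]], "gripper": [-0.2,-0.2,-0.2,-0.2,-0.2,-0.2,-0.2,1,1,1]}}

```text
time_s: 6.1
eef_pos: [489.9, 63.5, 3.3]
ee_rot: [0.001, 0.25, 0.968, 0.0]
force: [-1.0, 1.6, 6.7]
grip_width: 0.276
grip_force: 30.2
```

```bash
python3 - <<'E'
from h import *
st(); c=cap("top"); tabs(c,14)
go([622.5,99,60],down(172.4)); go([622.5,99,9],down(172.4))
E
```

```text
t 6.1 pos [489.9  63.5   3.3] 
R [[-0.8748, 0.4844, 0.0021], [0.4844, 0.8748, -0.0002], [-0.0019, 0.0008, -1.0]] 
j [-0.109  0.561  1.819  0.     0.76  -1.174] F [-1.   1.6  6.7] gw 0.27590901376663235 30.233253836631775
tab [628.6 148.1] size [26.1 20.1] long ang 0.4 px (247, 194, 9, 11)
T [-0.0989, 0.0953, -0.0565] r [0.0005, 0.002, -0.3731]
T [-0.0988, 0.0953, -0.0055] r [0.0005, 0.002, -0.3731]
```

Call:
{"api": "play_rows", "payload": {"translation": [[0,0,-0.055],[-0.03,0.03,-0.07],[-0.07,0.065,-0.065],[-0.099,0.095,-0.06],[-0.099,0.095,-0.06],[-0.099,0.095,-0.03],[-0.099,0.095,-0.006],[-0.099,0.095,-0.006],[-0.099,0.095,-0.006],[-0.099,0.095,-0.006]], "rotation": [[0,0,0],[0,0,-0.18],[0,0,-0.36],[0,0,-0.373],[0,0,-0.373],[0,0,-0.373],[0,0,-0.373],[0,0,-0.373],[0,0,-0.373],[0,0,-0.373]], "gripper": [1,1,1,1,1,1,1,1,0.2,0.2]}}

```text
time_s: 7.4
eef_pos: [621.9, 98.6, 9.1]
ee_rot: [0.0, 0.066, 0.998, -0.0]
force: [-0.0, 0.0, 0.7]
grip_width: 0.4
grip_force: 0.0
```

Call:
{"api": "play_rows", "payload": {"translation": [[0,0,-0.03],[0,0,-0.08],[0.06,0.03,-0.13],[0.1,0.05,-0.18],[0.1,0.05,-0.18],[0.1,0.05,-0.18]], "rotation": [[0,0,0],[0,0,0],[0,0,0],[0,0,0],[0,0,0],[0,0,0]], "gripper": [0.2,0.2,0.2,-1,-1,-1]}}

```text
time_s: 8.15
eef_pos: [529.3, 162.1, 190.1]
ee_rot: [0.002, 0.066, 0.998, 0.0]
force: [0.4, 0.7, 0.3]
grip_width: 0.99
grip_force: 0.0
```

```bash
python3 - <<'E'
from h import *
st(); c=cap("top","t2.png"); tabs(c,14); c=cap("wrist","w2.png"); tabs(c,18)
E
```

```text
t 8.15 pos [529.3 162.1 190.1] 
R [[-0.9914, 0.1311, 0.0035], [0.1311, 0.9914, 0.0003], [-0.0034, 0.0007, -1.0]] 
j [ 0.086  0.407  1.475 -0.     1.256 -1.354] F [0.4 0.7 0.3] gw 0.9898786128111404 0.0
tab [619.9  98. ] size [20.2 25.6] long ang 178.9 px (267, 197, 9, 11)
tab [628.6 147.8] size [20.1 25.7] long ang 178.8 px (247, 194, 9, 11)
tab [623.3 149. ] size [21.6 31.8] long ang 172.4 px (310, 308, 25, 33)
tab [615.4  99.9] size [23.4 32.8] long ang 172.5 px (253, 306, 27, 34)
```

View pics/w2.png

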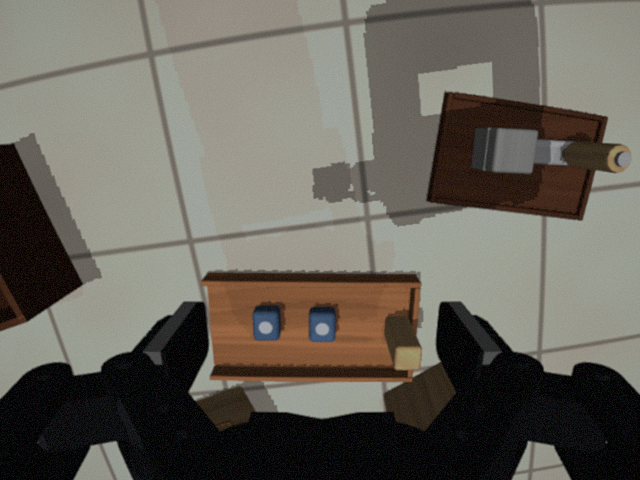

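Both tablets lie in the tray at (266,323) and (322,324), with the post at (407,357), and the tray's long side is parallel to the tool's y axis. Next I grip the post.

```bash
python3 - <<'E'
from h import *
c=cap("wrist"); print(onz(c,[407,357],62)); go([640,211.7,100],down(172.4)); go([640,211.7,27],down(172.4))
E
```

```text
[[637.52787611 214.3554405   62.        ]]
T [-0.1029, 0.0651, 0.087] r [-0.0005, -0.0015, -0.0008]
T [-0.103, 0.0651, 0.16] r [-0.0005, -0.0015, -0.0008]
```

Call:
{"api": "play_rows", "payload": {"translation": [[-0.05,0.033,0.03],[-0.103,0.066,0.06],[-0.103,0.066,0.087],[-0.103,0.066,0.12],[-0.103,0.066,0.15],[-0.103,0.066,0.163],[-0.103,0.066,0.163],[-0.103,0.066,0.163],[-0.103,0.066,0.163],[-0.103,0.066,0.163]], "rotation": [[0,0,0],[0,0,0],[0,0,0],[0,0,0],[0,0,0],[0,0,0],[0,0,0],[0,0,0],[0,0,0],[0,0,0]], "gripper": [-0.1,-0.1,-0.1,-0.1,-0.1,-0.1,-0.1,-0.1,-0.1,-0.1]}}

```text
time_s: 9.55
eef_pos: [640.4, 213.3, 26.0]
ee_rot: [0.001, 0.066, 0.998, 0.0]
force: [0.4, -0.2, -0.1]
grip_width: 0.551
grip_force: 0.0
```

Call:
{"api": "play_rows", "payload": {"translation": [[0,0,0],[0,0,0],[0,0,0],[0,0,0],[0,0,0]], "rotation": [[0,0,0],[0,0,0],[0,0,0],[0,0,0],[0,0,0]], "gripper": [1,1,1,1,1], "force": 90}}

```text
time_s: 10.18
eef_pos: [640.3, 213.4, 25.7]
ee_rot: [0.0, 0.066, 0.998, 0.0]
force: [-0.9, 1.3, 5.2]
grip_width: 0.243
grip_force: 88.6
```

Call:
{"api": "play_rows", "payload": {"translation": [[0,0,-0.01],[0,0,-0.02],[0,0,-0.03],[0,0,-0.03]], "rotation": [[0,0,0],[0,0,0],[0,0,0],[0,0,0]], "gripper": [1,1,1,1]}}

```text
time_s: 10.68
eef_pos: [640.6, 213.3, 56.4]
ee_rot: [0.001, 0.066, 0.998, 0.0]
force: [-0.4, -0.4, -2.9]
grip_width: 0.244
grip_force: 88.1
```

```bash
python3 - <<'E'
from h import *
st(); c=cap("top"); tabs(c,47); c=cap("scene","s3.png"); cv2.imwrite("pics/s3c.png",cv2.resize(c["p"][240:440,250:550,::-1],None,fx=2.6,fy=2.6))
E
```

```text
t 10.675 pos [640.6 213.3  56.4] 
R [[-0.9912, 0.1324, 0.0017], [0.1324, 0.9912, 0.0003], [-0.0017, 0.0005, -1.0]] 
j [ 0.148  0.803  1.178 -0.     1.158 -1.29 ] F [-0.4 -0.4 -2.9] gw 0.2441167417104761 88.10922503471375
tab [620.7  94.5] size [19.4 27.7] long ang 180.0 px (267, 193, 9, 12)
tab [628.  144.3] size [21.9 25. ] long ang 178.8 px (246, 191, 10, 11)
```

View pics/s3c.png

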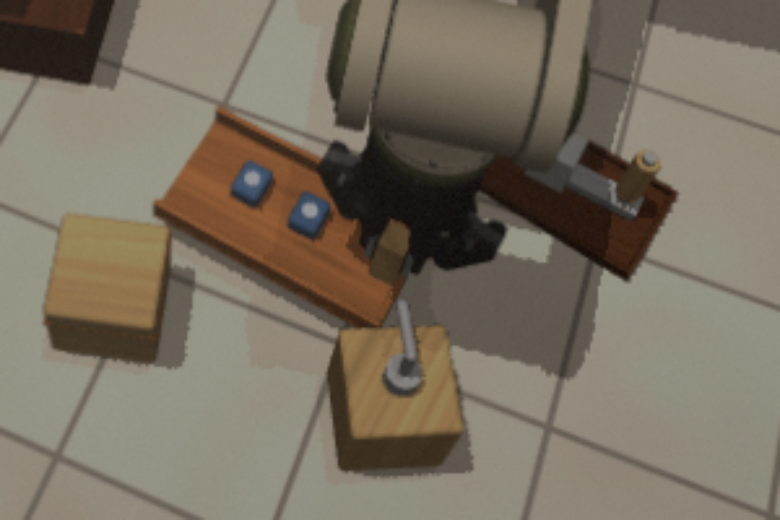

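The scene shows the tray lifted clear with both tablets aboard. I'll work out the carry and pour waypoints.

```bash
cat >> h.py <<'E'
def pour(th,S,hd=-79.2,v=(-174,0,21.7)):
    a=np.radians(hd); X=np.array([np.cos(a),np.sin(a),0]);Z=np.array([0,0,1.]);Y=np.cross(Z,X)
    Q=R.from_rotvec(Y*np.radians(th)).as_matrix(); F=np.c_[X,Y,Z]
    return np.array(S)+Q@F@np.array(v,float), Q@down(hd+180+90)
E
python3 - <<'E'
from h import *
p0,R0=[640.6,213.3,56.4],down(172.4)
S=[505,-116,100]
p,Rl=pour(0,S); print(p); go([640,213,150],R0,p0,R0); go(p,Rl,p0,R0)
for th in (10,20,25,30,35,40,45):
    q,Rq=pour(th,S); print(th,q.round(1)); go(q,Rq,p,Rl)
E
```

```text
[472.39565126  54.91798163 121.7       ]
T [0.0006, -0.0004, -0.0936] r [0.0, 0.0, 0.0]
T [0.1458, -0.1792, -0.0653] r [0.0, 0.0, -0.3211]
10 [473.6  48.6 151.6]
T [-0.0, -0.0064, -0.0299] r [-0.1745, -0.0, 0.0]
20 [475.8  37.3 179.9]
T [-0.0, -0.0179, -0.0582] r [-0.3491, -0.0, 0.0]
25 [477.2  29.9 193.2]
T [-0.0, -0.0255, -0.0715] r [-0.4363, -0.0, 0.0]
30 [478.8  21.4 205.8]
T [-0.0, -0.0342, -0.0841] r [-0.5236, -0.0, 0.0]
35 [480.6  11.8 217.6]
T [-0.0, -0.0439, -0.0959] r [-0.6109, -0.0, 0.0]
40 [482.6   1.2 228.5]
T [-0.0, -0.0547, -0.1068] r [-0.6981, -0.0, 0.0]
45 [484.8 -10.2 238.4]
T [-0.0, -0.0663, -0.1167] r [-0.7854, -0.0, -0.0]
```

Call:
{"api": "play_rows", "payload": {"translation": [[0,0,-0.008],[0,0,-0.024],[0,0,-0.044],[0,0,-0.064],[0,0,-0.084],[0,0,-0.1],[0,0,-0.11],[0,0,-0.115],[0,0,-0.115]], "rotation": [[0,0,0],[0,0,0],[0,0,0],[0,0,0],[0,0,0],[0,0,0],[0,0,0],[0,0,0],[0,0,0]], "gripper": [1,1,1,1,1,1,1,1,1]}}

```text
time_s: 11.9
eef_pos: [640.1, 213.3, 170.1]
ee_rot: [-0.0, 0.066, 0.998, -0.0]
force: [0.4, -0.7, -3.1]
grip_width: 0.248
grip_force: 88.1
```

Call:
{"api": "play_rows", "payload": {"translation": [[0.007,-0.009,0],[0.02,-0.025,0],[0.037,-0.045,0],[0.054,-0.066,0],[0.073,-0.09,0],[0.092,-0.113,0],[0.11,-0.134,0],[0.126,-0.154,0],[0.139,-0.17,0],[0.146,-0.179,0]], "rotation": [[0,0,-0.016],[0,0,-0.045],[0,0,-0.08],[0,0,-0.119],[0,0,-0.16],[0,0,-0.202],[0,0,-0.241],[0,0,-0.276],[0,0,-0.305],[0,0,-0.321]], "gripper": [1,1,1,1,1,1,1,1,1,1]}}

```text
time_s: 13.15
eef_pos: [471.0, 54.7, 170.0]
ee_rot: [-0.0, -0.094, 0.996, 0.0]
force: [0.2, -0.2, -1.8]
grip_width: 0.25
grip_force: 88.2
```

```bash
python3 - <<'E'
from h import *
st(); c=cap("top","t4.png"); tabs(c,160); cv2.imwrite("pics/t4c.png",cv2.resize(c["p"][150:290,230:480,::-1],None,fx=3.2,fy=3.2,interpolation=cv2.INTER_CUBIC)[:, :800])
go(pour(0,[505,-116,100])[0],down(190.8))
E
```

```text
t 13.15 pos [471.   54.7 170. ] 
R [[-0.9823, -0.1872, -0.0008], [-0.1872, 0.9823, 0.0001], [0.0008, 0.0003, -1.0]] 
j [-0.132  0.263  1.734 -0.     1.146 -1.891] F [ 0.2 -0.2 -1.8] gw 0.2504712513534364 88.18026781082153
tab [480.4 -14.5] size [26.4 20. ] long ang 10.4 px (313, 243, 10, 14)
tab [489.3 -63.6] size [27.  20.7] long ang 12.6 px (334, 238, 12, 14)
T [-0.0019, 0.0003, 0.0483] r [0.0, -0.0012, 0.0002]
```

View pics/t4c.png

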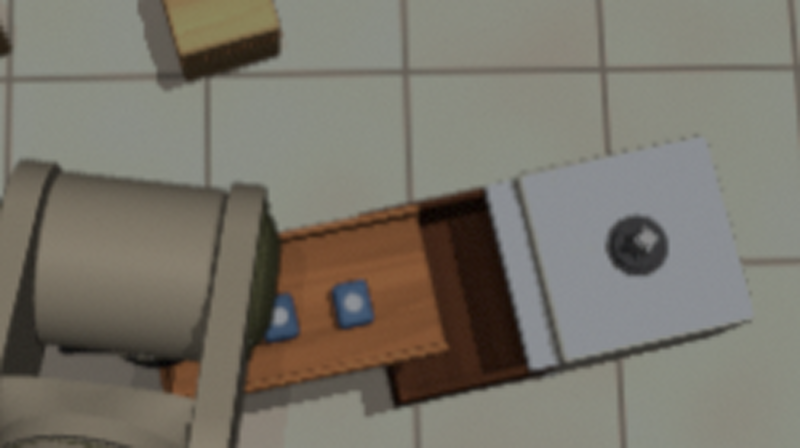

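The tray is over the mouth with both tablets still on it at (280,315) and (352,303). I'll check the spout's lateral alignment.

```bash
python3 - <<'E'
from h import *
c=cap("top"); f=lambda p,z: onz(c,np.array(p)/3.2+[230,150],z)
q=f([(418,205),(446,350)],170-25.7+22); print(q, q.mean(0))
a=np.radians(-79.2); X=np.array([np.cos(a),np.sin(a)]); Y=np.array([-X[1],X[0]])
sh=np.array([534.7,-271]); m=q.mean(0)[:2]-sh; print("along keeper y",-m@X,"lateral (tray Y)",m@Y)
print(np.degrees(np.arctan2(*(q[0]-q[1])[1::-1])))
K=f([(487,188),(527,373)],86); print(K, [(k[:2]-sh)@Y for k in K], [-(k[:2]-sh)@X for k in K])
print("tipcheck",f([(637,245)],106),f([(649,238)],132))
E
```

```text
[[ 553.40236579 -109.77476777  166.3       ]
 [ 455.85123696 -125.06171499  166.3       ]] [ 504.62680137 -117.41824138  166.3       ]
along keeper y 156.49655893286373 lateral (tray Y) -0.7621677747434852
8.906218930621968
[[ 581.84567037 -167.91883213   86.        ]
 [ 446.8281955  -191.12808135   86.        ]] [np.float64(65.62607567759066), np.float64(-71.34884814713381)] [np.float64(92.42109930231533), np.float64(94.92270162213987)]
tipcheck [[ 534.38025039 -270.37803245  106.        ]] [[ 534.55247147 -272.67938826  132.        ]]
```

Call:
{"api": "play_rows", "payload": {"translation": [[-0.001,0,0.01],[-0.002,0,0.022],[-0.002,0,0.034],[-0.002,0,0.044],[-0.002,0,0.048],[-0.002,0,0.048]], "rotation": [[0,0,0],[0,0,0],[0,0,0],[0,0,0],[0,0,0],[0,0,0]], "gripper": [1,1,1,1,1,1]}}

```text
time_s: 14.0
eef_pos: [473.7, 55.6, 122.1]
ee_rot: [-0.0, -0.094, 0.996, 0.0]
force: [0.7, 0.2, -2.7]
grip_width: 0.248
grip_force: 88.3
```

Call:
{"api": "play_rows", "payload": {"translation": [[0,-0.0026,-0.015],[0,-0.0064,-0.03],[0,-0.0117,-0.0443],[0,-0.018,-0.0582],[0,-0.0216,-0.065],[0,-0.0255,-0.0715],[0,-0.0297,-0.078],[0,-0.034,-0.084],[0,-0.039,-0.09],[0,-0.044,-0.096]], "rotation": [[-0.0873,0,0],[-0.1745,0,0],[-0.2618,0,0],[-0.349,0,0],[-0.3927,0,0],[-0.4363,0,0],[-0.48,0,0],[-0.5236,0,0],[-0.5672,0,0],[-0.6109,0,0]], "gripper": [1,1,1,1,1,1,1,1,1,1]}}

```text
time_s: 15.25
eef_pos: [482.2, 11.9, 218.9]
ee_rot: [-0.028, -0.09, 0.949, 0.299]
force: [0.0, 0.4, -1.6]
grip_width: 0.243
grip_force: 88.6
```

Call:
{"api": "play_rows", "payload": {"translation": [[0,0,0],[0,0,0],[0,0,0],[0,0,0]], "rotation": [[0,0,0],[0,0,0],[0,0,0],[0,0,0]], "gripper": [1,1,1,1]}}

```text
time_s: 15.75
eef_pos: [481.9, 12.6, 218.3]
ee_rot: [-0.028, -0.09, 0.95, 0.299]
force: [-0.3, 0.1, -1.7]
grip_width: 0.243
grip_force: 88.7
```

```bash
python3 - <<'E'
from h import *
st(); c=cap("top","t5.png"); tabs(c,20); cv2.imwrite("pics/t5c.png",cv2.resize(c["p"][150:290,230:480,::-1],None,fx=3.2,fy=3.2,interpolation=cv2.INTER_CUBIC))
E
```

```text
t 15.75 pos [481.9  12.6 218.3] 
R [[-0.9823, -0.1537, -0.1074], [-0.1875, 0.8048, 0.5631], [-0.0001, 0.5733, -0.8194]] 
j [-0.475  0.368  1.581  0.469  1.596 -2.32 ] F [-0.3  0.1 -1.7] gw 0.24315952815681646 88.72111558914185
```

View pics/t5c.png

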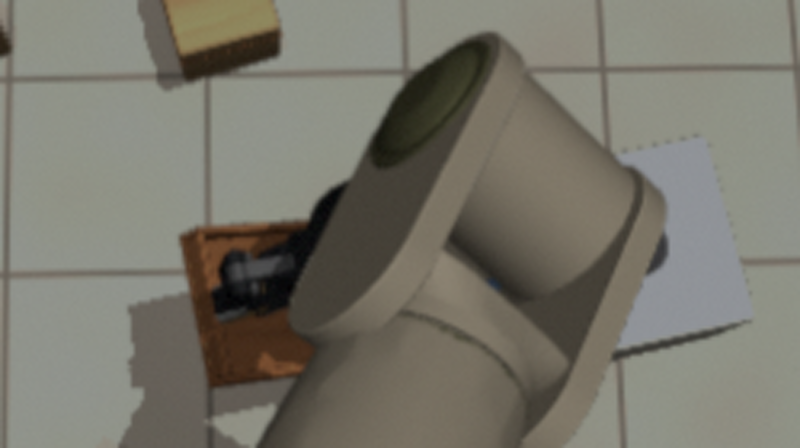

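The arm hides the mouth in the top view. I'll check with the other cameras.

```bash
python3 - <<'E'
from h import *
c=cap("wrist","w5.png"); tabs(c,20); d=cap("scene","s5.png"); tabs(d,20)
im=np.hstack([cv2.resize(c["p"],(400,300)),cv2.resize(d["p"][160:310,130:330],(400,300))]); cv2.imwrite("pics/ws5.png",im[:,:,::-1])
E
```

```text
tab [ 277.2 1070.5] size [273.4 141.8] long ang 40.2 px (620, 104, 20, 94)
tab [ 512.2 -183.8] size [40.3 22.9] long ang 13.2 px (244, 227, 12, 14)
tab [-385.   564.5] size [ 88.9 153.1] long ang 169.2 px (595, 78, 36, 28)
tab [-629.4  552.2] size [44.1 65.2] long ang 179.9 px (603, 43, 15, 14)
tab [-623.6  433.9] size [27.8 51.6] long ang 167.7 px (570, 40, 11, 7)
tab [-606.9  325. ] size [24.6 73. ] long ang 114.7 px (529, 35, 22, 5)
tab [-638.6  246.6] size [35.1 85.3] long ang 154.1 px (509, 21, 19, 13)
tab [-617.6 -103.5] size [126.9 242.5] long ang 113.8 px (384, 0, 72, 19)
```

View pics/ws5.png

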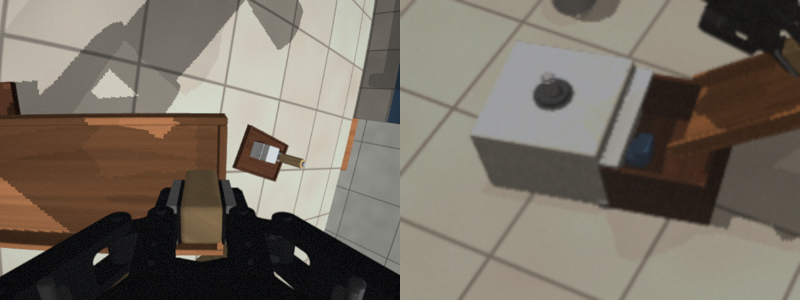

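The tray is empty, and at least one blue tablet shows in the chamber at (640,150) of the composite. I'll level the tray and carry it back.

```bash
python3 - <<'E'
from h import *
for th in (20,0):
  p,Rl=pour(th,[505,-110,140]); go(p,Rl)
print(p)
D=down(172.4)
go([590,190,150],D,p,Rl); go([590,190,27],D,p,Rl)
E
```

```text
T [0.0003, 0.0267, 0.0167] r [0.2617, 0.0, -0.0001]
T [0.0003, 0.008, 0.0747] r [0.6108, -0.0, -0.0001]
[472.39565126  60.91798163 161.7       ]
T [-0.1397, 0.1048, 0.0117] r [0.0, 0.0, 0.3211]
T [-0.1397, 0.1048, 0.1347] r [0.0, 0.0, 0.3211]
```

Call:
{"api": "play_rows", "payload": {"translation": [[0,0.014,0.008],[0,0.027,0.017],[0,0.022,0.035],[0,0.016,0.055],[0,0.008,0.075],[0,0.008,0.075],[0,0.008,0.075]], "rotation": [[0.13,0,0],[0.26,0,0],[0.38,0,0],[0.5,0,0],[0.611,0,0],[0.611,0,0],[0.611,0,0]], "gripper": [1,1,1,1,1,1,1]}}

```text
time_s: 16.77
eef_pos: [473.1, 60.8, 162.1]
ee_rot: [0.0, -0.094, 0.996, 0.001]
force: [-0.9, 0.2, -1.7]
grip_width: 0.247
grip_force: 88.8
```

Call:
{"api": "play_rows", "payload": {"translation": [[-0.035,0.026,0],[-0.07,0.052,0.003],[-0.105,0.079,0.01],[-0.14,0.105,0.03],[-0.14,0.105,0.07],[-0.14,0.105,0.1],[-0.14,0.105,0.12],[-0.14,0.105,0.13],[-0.14,0.105,0.135],[-0.14,0.105,0.135]], "rotation": [[0,0,0.08],[0,0,0.16],[0,0,0.24],[0,0,0.321],[0,0,0.321],[0,0,0.321],[0,0,0.321],[0,0,0.321],[0,0,0.321],[0,0,0.321]], "gripper": [1,1,1,1,1,1,1,1,1,1]}}

```text
time_s: 18.02
eef_pos: [590.9, 190.1, 27.0]
ee_rot: [0.0, 0.067, 0.998, 0.0]
force: [0.1, -0.4, -2.2]
grip_width: 0.251
grip_force: 88.9
```

```bash
python3 - <<'E'
from h import *
st(); c=cap("top","t6.png"); tabs(c,20); d=cap("scene","s6.png"); tabs(d,20)
im=np.hstack([cv2.resize(c["p"][170:290,320:480],(400,300),interpolation=cv2.INTER_CUBIC),cv2.resize(d["p"][180:420,190:510],(400,300),interpolation=cv2.INTER_CUBIC)]); cv2.imwrite("pics/ts6.png",im[:,:,::-1])
E
```

```text
t 18.025 pos [590.9 190.1  27. ] 
R [[-0.9911, 0.1329, 0.0007], [0.1329, 0.9911, 0.0003], [-0.0006, 0.0004, -1.0]] 
j [ 0.123  0.734  1.399  0.     1.008 -1.315] F [ 0.1 -0.4 -2.2] gw 0.2505740035352987 88.89943599700928
tab [ 521.7 -177.6] size [38.1 18.6] long ang 13.5 px (379, 231, 11, 16)
tab [ 511.  -184.9] size [36.7 22.4] long ang 16.3 px (244, 227, 12, 13)
tab [-394.8  557.7] size [36.1 79.9] long ang 169.5 px (602, 83, 15, 17)
tab [-610.9 -186.6] size [ 71.9 147.5] long ang 113.6 px (375, 0, 42, 11)
```

View pics/ts6.png

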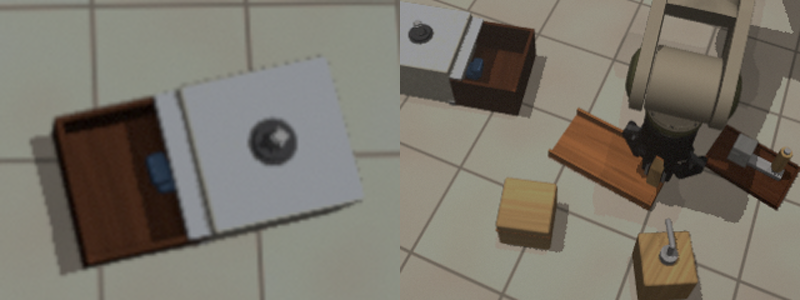

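The chamber holds a blue tablet at its lid edge (160,170), the tray is empty and nothing is left on the counter. I'll set the tray down and then pick up the crank.

Call:
{"api": "play_rows", "payload": {"translation": [[0,0,0.001],[0,0,0.002],[0,0,0.002],[0,0,0.002],[0,0,0.002],[0,0,0.002]], "rotation": [[0,0,0],[0,0,0],[0,0,0],[0,0,0],[0,0,0],[0,0,0]], "gripper": [1,1,1,-0.1,-0.1,-0.1]}}

```text
time_s: 18.88
eef_pos: [590.6, 190.4, 24.4]
ee_rot: [0.0, 0.066, 0.998, -0.0]
force: [0.6, 0.6, -0.3]
grip_width: 0.55
grip_force: 0.0
```

Call:
{"api": "play_rows", "payload": {"translation": [[0,0,-0.02],[0,0,-0.06],[0,0,-0.12],[0.05,0.05,-0.17],[0.1,0.08,-0.17],[0.12,0.1,-0.17],[0.12,0.1,-0.17],[0.12,0.1,-0.17]], "rotation": [[0,0,0],[0,0,0],[0,0,0],[0,0,0],[0,0,0],[0,0,0],[0,0,0],[0,0,0]], "gripper": [-0.1,-0.1,-0.1,-0.1,-0.1,-0.1,-0.1,-0.1]}}

```text
time_s: 19.88
eef_pos: [485.3, 304.9, 194.3]
ee_rot: [0.0, 0.066, 0.998, -0.0]
force: [-0.6, -0.2, -0.8]
grip_width: 0.551
grip_force: 0.0
```

```bash
python3 - <<'E'
from h import *
st(); c=cap("wrist","w7.png")
E
```

```text
t 19.875 pos [485.3 304.9 194.3] 
R [[-0.9912, 0.1326, 0.0001], [0.1326, 0.9912, -0.0004], [-0.0001, -0.0004, -1.0]] 
j [ 0.357  0.448  1.403 -0.     1.291 -1.081] F [-0.6 -0.2 -0.8] gw 0.5509276982606545 0.0
```

View pics/w7.png

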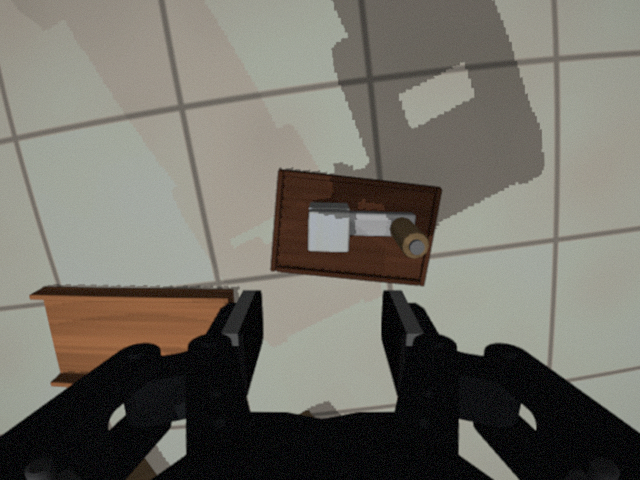

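The wrist view shows the hub top at (308–349, 211–252), the arm to its right, and the handle top at (417,245). I'll measure the crank's angle.

```bash
python3 - <<'E'
from h import *
c=cap("wrist"); np.set_printoptions(precision=1,suppress=True)
q=onz(c,[(308,211),(349,212),(349,252),(308,251)],47); print(q, q.mean(0))
for i,j in ((0,1),(3,2),(0,3),(1,2)): d=q[j]-q[i]; print(np.degrees(np.arctan2(d[1],d[0])),np.linalg.norm(d))
h=onz(c,[417,246],79); print("handle",h); d=h[0]-q.mean(0); print(np.degrees(np.arctan2(d[1],d[0])))
go([490,305,147],down(81))
E
```

```text
[[471.6 295.9  47. ]
 [476.5 326.5  47. ]
 [508.  322.8  47. ]
 [502.9 291.3  47. ]] [489.7 309.1  47. ]
80.89338169660536 31.042330751058785
80.83700606900365 31.92537498197621
-8.239378199111009 31.62202464456868
-6.643141592689564 31.679092061020498
handle [[499.9 369.1  79. ]]
80.35573721709156
T [-0.0043, 0.0011, 0.0471] r [-0.0005, 0.0002, 1.5937]
```

Call:
{"api": "play_rows", "payload": {"translation": [[-0.004,0.003,0.01],[-0.004,0.003,0.02],[-0.004,0.003,0.03],[-0.004,0.003,0.04],[-0.004,0.003,0.045],[-0.004,0.003,0.047],[-0.004,0.003,0.047],[-0.004,0.003,0.047],[-0.004,0.003,0.047],[-0.004,0.003,0.047]], "rotation": [[0,0,0.18],[0,0,0.36],[0,0,0.54],[0,0,0.72],[0,0,0.9],[0,0,1.08],[0,0,1.26],[0,0,1.44],[0,0,1.594],[0,0,1.594]], "gripper": [-0.2,-0.2,-0.2,-0.2,-0.2,-0.2,-0.2,-0.2,-0.2,-0.2]}}

```text
time_s: 21.22
eef_pos: [489.8, 307.1, 147.1]
ee_rot: [0.0, 0.76, 0.65, -0.0]
force: [0.2, -0.4, -0.0]
grip_width: 0.603
grip_force: 0.0
```

```bash
python3 - <<'E'
from h import *
st(); c=cap("wrist","w8.png"); h=cv2.cvtColor(c["p"],cv2.COLOR_RGB2HSV); m=cv2.inRange(h,(0,0,120),(180,45,255))
ce=proj(c,[[490,307,47]])[0]; print(ce)
x0,y0=int(ce[0])-100,int(ce[1])-100
cv2.imwrite("pics/w8c.png",cv2.resize(c["p"][max(y0,0):y0+200,x0:x0+200,::-1],None,fx=3,fy=3,interpolation=cv2.INTER_CUBIC)); print(x0,y0)
E
```

```text
t 21.225 pos [489.8 307.1 147.1] 
R [[0.1553, 0.9879, -0.0003], [0.9879, -0.1553, -0.0003], [-0.0003, -0.0002, -1.0]] 
j [ 0.357  0.503  1.447 -0.     1.192  0.513] F [ 0.2 -0.4 -0. ] gw 0.6030209619393734 0.0
[324.32322529 242.10044821]
224 142
```

View pics/w8c.png

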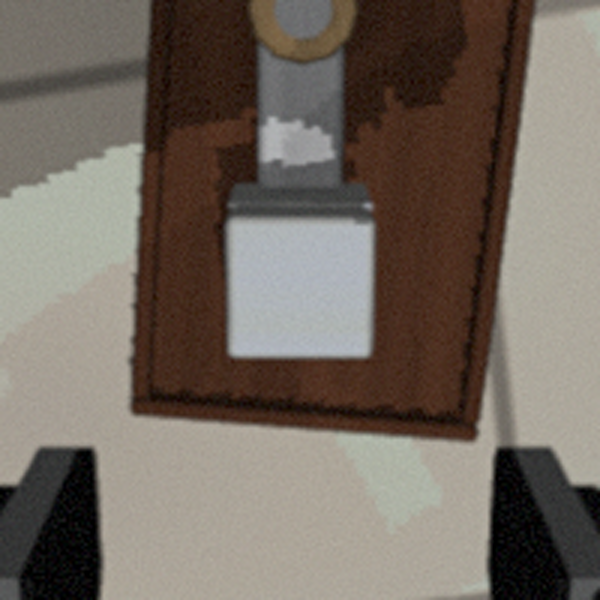

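The hub top spans (227–373, 217–357) in the crop and is square to the tool, about 2.5 mm along tool +x. I'll grasp it.

Call:
{"api": "play_rows", "payload": {"translation": [[0.0025,0,0.04],[0.0025,0,0.08],[0.0025,0,0.11],[0.0025,0,0.128],[0.0025,0,0.128],[0.0025,0,0.128],[0.0025,0,0.128],[0.0025,0,0.128],[0.0025,0,0.128],[0.0025,0,0.128]], "rotation": [[0,0,0],[0,0,0],[0,0,0],[0,0,0],[0,0,0],[0,0,0],[0,0,0],[0,0,0],[0,0,0],[0,0,0]], "gripper": [-0.2,-0.2,-0.2,-0.2,-0.2,1,1,1,1,1], "force": 90}}

```text
time_s: 22.52
eef_pos: [490.6, 310.6, 21.1]
ee_rot: [0.001, 0.76, 0.65, 0.001]
force: [0.8, -0.7, 5.8]
grip_width: 0.359
grip_force: 90.1
```

Call:
{"api": "play_rows", "payload": {"translation": [[0,0,-0.03],[0,0,-0.08],[0,0,-0.14],[0,0,-0.2],[0,0,-0.23],[0,0,-0.23],[0,0,-0.23]], "rotation": [[0,0,0],[0,0,0],[0,0,0],[0,0,0],[0,0,0],[0,0,0],[0,0,0]], "gripper": [1,1,1,1,1,1,1]}}

```text
time_s: 23.4
eef_pos: [488.9, 310.0, 247.5]
ee_rot: [-0.0, 0.76, 0.65, -0.002]
force: [-0.1, -0.9, -3.3]
grip_width: 0.356
grip_force: 89.8
```

```bash
python3 - <<'E'
from h import *
st(); go([534.7,-271+60,230],down(63)); c=cap("top"); tabs(c,20)
E
```

```text
t 23.4 pos [488.9 310.  247.5] 
R [[0.1553, 0.9879, -0.003], [0.9879, -0.1553, -0.0013], [-0.0017, -0.0028, -1.0]] 
j [ 0.363  0.425  1.297 -0.     1.423  0.519] F [-0.1 -0.9 -3.3] gw 0.35615923539775407 89.79783300426789
T [-0.5076, 0.1262, 0.018] r [-0.0025, 0.0022, 0.3153]
tab [ 521.9 -178.4] size [38.1 18.8] long ang 16.2 px (379, 231, 11, 16)
```

```bash
python3 - <<'E'
from h import *
go([481,-244,230],down(63),[489.3,310,249],down(81))
E
```

```text
T [-0.5485, 0.0785, 0.019] r [0.0, 0.0, 0.3142]
```

Call:
{"api": "play_rows", "payload": {"translation": [[-0.03,0.004,0],[-0.08,0.011,0],[-0.135,0.019,0],[-0.19,0.027,0],[-0.245,0.035,0],[-0.3,0.043,0],[-0.355,0.051,0],[-0.41,0.059,0],[-0.465,0.067,0],[-0.515,0.074,0.01]], "rotation": [[0,0,0.03],[0,0,0.06],[0,0,0.1],[0,0,0.14],[0,0,0.18],[0,0,0.22],[0,0,0.26],[0,0,0.29],[0,0,0.314],[0,0,0.314]], "gripper": [1,1,1,1,1,1,1,1,1,1]}}

```text
time_s: 24.7
eef_pos: [482.2, -211.8, 238.3]
ee_rot: [-0.0, 0.853, 0.523, -0.0]
force: [0.8, 0.3, -2.4]
grip_width: 0.359
grip_force: 89.6
```

Call:
{"api": "play_rows", "payload": {"translation": [[-0.02,-0.004,0.009],[-0.03,-0.006,0.009],[-0.034,-0.007,0.009],[-0.034,-0.007,0.009],[-0.034,-0.007,0.009],[-0.034,-0.007,0.009]], "rotation": [[0,0,0],[0,0,0],[0,0,0],[0,0,0],[0,0,0],[0,0,0]], "gripper": [1,1,1,1,1,1]}}

```text
time_s: 25.45
eef_pos: [461.2, -236.7, 230.6]
ee_rot: [0.0, 0.852, 0.523, 0.0]
force: [-0.2, -0.1, -2.9]
grip_width: 0.354
grip_force: 89.8
```

```bash
python3 - <<'E'
from h import *
st(); c=cap("wrist","w9.png"); print(proj(c,[[534.7,-271,132],[534.7,-271,106]]))
E
```

```text
t 25.45 pos [ 461.2 -236.7  230.6] 
R [[0.4522, 0.8919, 0.0002], [0.8919, -0.4522, -0.0002], [-0.0001, 0.0003, -1.0]] 
j [-0.7    0.299  1.519 -0.     1.324 -0.231] F [-0.2 -0.1 -2.9] gw 0.3539889038304594 89.81138658535201
[[449.00533925 238.15309277]
 [437.54584741 228.66906014]]
```

View pics/w9.png

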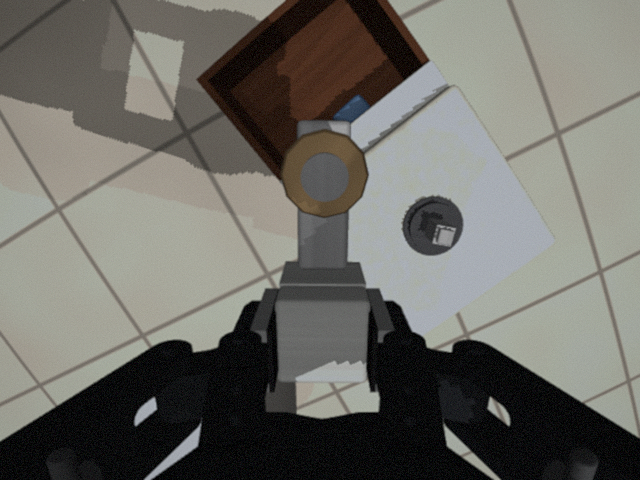

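The shaft tip shows at about (445,236), nearly square to the tool, and the held hub at (276–370, 287–380). I'll measure both numerically.

```bash
python3 - <<'E'
from h import *
c=cap("wrist"); g=cv2.cvtColor(c["p"],cv2.COLOR_RGB2GRAY)
print(g[218:256:1,424:466:2])
E
```

```text
[[ 40  33  38  49  47  44  39  44  39  43  61  62  60  59  57  64  61  64
   58 102 171]
 [ 30  37  39  51  59  51  45  44  34  59  68  62  68  61  61  58  59  65
   59  91 171]
 [ 37  35  39  43  52  58  54  59  52  51  62  60  62  65  63  59  60  57
   60  94 170]
 [ 38  33  44  48  47  50  61  51  52  52  58  57  65  58  67  57  61  61
   60  91 170]
 [ 40  34  42  43  47  48  55  47  53  57  50  51  58  65  59  64  64  65
   66  87 167]
 [ 36  33  42  49  38  50  44  46  53  50  58  50  57  60  60  64  64  62
   63  85 169]
 [ 31  43  47  43  46  39  53  89  75  62  48  53  50  53  60  60  60  62
   59  81 169]
 [ 31  41  47  47  45  44  69 138 134 106  85  67  57  50  56  63  58  60
   64  85 171]
 [ 36  37  40  45  44  46  83 132 129 152 135  98  97  84  64  59  60  60
   64  95 170]
 [ 27  46  41  46  44  46  94  98 112 143 102 104 143 134 109  84  60  63
   64  94 172]
 [ 38  39  44  45  49  41 109  98  71  93  73  89 122 115 153 148  82  63
   62 107 173]
 [ 38  49  47  43  51  44 126 112  72 122 107  89  80  86 145 153  81  61
   66 107 173]
 [ 29  48  44  44  44  46 125  8
[... 1582 characters left out ...]
8  65  65  66  61  61  61  61  67  63  55  87 162 174 177 173
  173 171 171]
 [ 56  54  59  63  68  59  63  62  60  60  58  57  81 132 171 173 171 174
  171 169 173]
 [ 62  61  61  61  59  63  60  67  62  63  52  81 132 168 180 173 171 174
  171 175 173]
 [ 63  65  66  60  63  62  65  59  62  60  72 127 164 173 172 175 172 172
  175 175 174]
 [ 60  55  57  64  63  60  61  59  60  80 106 159 172 173 172 173 170 172
  175 175 172]
 [ 71  60  54  61  64  58  55  74  85 127 156 172 171 171 173 170 170 170
  173 171 171]
 [104  88  72  75  76  80  91 116 141 165 175 174 175 170 172 172 172 173
  173 170 172]
 [163 138 122 123 119 130 140 167 170 178 171 172 173 170 173 174 172 169
  174 176 176]]
```

```bash
python3 - <<'E'
from h import *
np.set_printoptions(precision=2,suppress=True,linewidth=150)
c=cap("wrist"); g=cv2.cvtColor(c["p"],cv2.COLOR_RGB2GRAY)
for x in (300,323,345): print(x,g[255:295,x],g[372:392,x])
Rw=c["M"]; s=c["s"]; Rt=quat(s["ee_rot"]).as_matrix(); p=np.array(s["eef_pos"])
tool=lambda w:(np.atleast_2d(w)-p)@Rt
q=onz(c,[(440.2,228.6),(454.6,231.8),(451.4,245.4),(437,242.2)],132); print(q,q.mean(0)); print(tool(q.mean(0)))
for i,j in ((0,1),(3,2),(0,3),(1,2)): d=tool(q[j])[0]-tool(q[i])[0]; print(np.degrees(np.arctan2(d[1],d[0])),np.linalg.norm(d))
for dz in (25,26,27): print(dz,tool(onz(c,[(323,287),(323,381),(276,300),(370,300),(325,174)],p[2]+dz)).tolist())
print("handle",tool(onz(c,(325.5,176),p[2]+58)))
E
```

```text
300 [ 80  75  81  75  79  79  77  80  80  74  73  73  68  67  67  65  66  65  62  62  63  61  62  57  63  62  67  68  87 107 102  74  60  63  62  60  64
  66  65  65] [103 107 129 158 172 167 174 170 169 155 153 157 160 159 160 158 160 159 160 163]
323 [ 83  86  78  81  84  84  82  84  86  82  83  82  72  66  60  63  66  62  64  65  64  65  63  66  67  60  57  70  80 103 102  71  58  60  66  62  61
  62  62  63] [167 174 169 173 173 170 170 176 165 156 154 165 166 169 168 167 168 167 170 169]
345 [ 72  71  71  73  74  71  67  75  77  72  70  78  64  62  65  60  69  62  66  66  61  57  64  62  64  59  61  59  73 104  98  76  61  61  59  69  65
  68  67  58] [172 175 170 171 171 172 169 169 171 159 151 164 167 150 130 111 115 137 155 167]
[[ 531.85 -262.61  132.  ]
 [ 539.47 -268.84  132.  ]
 [ 534.19 -276.4   132.  ]
 [ 526.52 -270.07  132.  ]] [ 533.01 -269.48  132.  ]
[[ 3.39 78.82 98.54]]
102.37882272036734 9.846188064129962
102.61406270108118 9.939793863361206
-171.36812293723193 9.167133121229126
-171.93183148792815 9.214413325437167
25 [[19.485480515452416, -0.9571764358150493, 
[... 250 characters left out ...]
6, -25.004735618856035]]
26 [[19.893695316882273, -0.9604513225157492, -26.00182097523336], [-15.421390795488346, -0.9503421540622338, -25.99885292329272], [15.350946432182537, -16.20545975286815, -26.003812229997017], [15.322494989405262, 14.291700048850815, -25.999063034054203], [55.793679878669906, -0.37349243773359136, -26.004745226693185]]
27 [[20.301910118312183, -0.9637262092164114, -27.00185579077557], [-14.708752011710146, -0.9537041840678284, -26.998913324109974], [15.798320750366486, -16.077319239291057, -27.003829880475454], [15.770114565422803, 14.156948188114875, -26.999121623669453], [55.892428741612015, -0.3818270419898542, -27.00475483453033]]
handle [[ 58.53  -0.53 -58.  ]]
```

```bash
python3 - <<'E'
from h import *
np.set_printoptions(precision=2,suppress=True,linewidth=170)
c=cap("wrist"); g=cv2.cvtColor(c["p"],cv2.COLOR_RGB2GRAY)
for y in (266,278,292,320,345): print(y,g[y,264:300],"|",g[y,350:386])
s=c["s"]; p=np.array(s["eef_pos"])
Rt=quat(s["ee_rot"]).as_matrix()
for dz in (20,23,26):
  for hx in (-1,): 
    P=np.array([[hx+a,b,-dz] for a in (16,-16) for b in (-16,16)]+[[hx+16,0,-dz+20],[hx+60,0,-dz-32]]); print(dz,proj(c,p+P@Rt.T))
b=c["p"].astype(int); m=((b[:,:,0]-b[:,:,2])>35)[120:225,270:380]; ys,xs=np.nonzero(m); print("sleeve",xs.min()+270,xs.max()+270,ys.min()+120,ys.max()+120)
gg=g[120:225,323]; print(gg)
E
```

```text
266 [122 138 154 166 168 169 166 170 167 170 170 169 166 163 154 149 139 129 124 108  80  68  65  69  68  65  67  65  65  65  65  64  67  68  64  70] | [ 68  67  67  70  70  68  60  65  65  62  88 147 171 175 174 170 170 173 174 172 173 176 174 175 173 177 173 174 171 176 173 174 172 171 171 172]
278 [132 140 148 137 122 117 117 121 144 161 170 170 171 172 174 162 127  82  59  63  58  59  61  60  58  60  62  65  60  62  67  64  60  65  63  58] | [ 57  64  61  66  59  64  59  64  61  60  64  57  58  69 120 162 171 177 173 174 174 174 171 173 170 177 174 175 170 175 173 173 174 172 172 175]
292 [85 52 47 47 52 53 49 58 48 48 56 51 39 39 45 56 64 59 64 60 66 61 67 66 62 62 64 67 66 67 66 68 62 65 65 66] | [ 59  68  67  64  66  63  62  63  68  65  68  67  62  66  62  59  53  40  48  49  43  57  47  51  51  49  46  54  46  52  98 158 175 177 173 173]
320 [ 50  53  49  50  45  27   1  11   6   7   8  25  60  94 102 100 105 102 107 105 109 108 105 106 108 107 110 106 104 104 105 102 104 105 108 110] | [104 109 105 107 108 100 107 111 105 103 103 106 101 103 107 103 100  93  57  13   9   0  
[... 418 characters left out ...]
74.52]
 [325.26 273.29]
 [327.57 171.2 ]]
23 [[277.67 297.25]
 [374.02 297.16]
 [280.86 379.57]
 [370.38 379.45]
 [325.33 276.02]
 [327.77 172.45]]
26 [[276.67 300.99]
 [375.21 300.89]
 [280.02 384.71]
 [371.38 384.58]
 [325.4  278.85]
 [327.98 173.78]]
sleeve 270 366 121 215
[ 52  73  80  82  88  94  89  97  86  64  51  55  68  78  84  85  80  86  89  83  86  84  88  85  88  87  86  92  83  91  94  84  80  79  92  96  90  91  90  91  99  91
  97  89  93  89  96  90  92  94  95  82  92  88  89  90  89  90  83  84  93  90  87  89  91  94  91  92  93  87  90  88  90  92  93  92  90  92  93  88  89  86  78  76
  73  77  75  77  72  77  70  76  70  75  71  68  57  58  93 101 100 101  97  93  90]
```

```bash
python3 - <<'E'
from h import *
p0,R0=[461.2,-236.9,230.5],down(63)
pA,RA=[487.9,-335.8,230.5],down(142.5); pB,RB=[580.5,-205.4,230.5],down(-37.5); Rm=down(52.5)
go(pA,RA,p0,R0)
# A -> B going round at mid-way
go([534,-270.6,250],Rm,pA,RA); go(pB,RB,[534,-270.6,250],Rm)
E
```

```text
T [-0.076, 0.0687, 0.0] r [0.0, 0.0, -1.3875]
T [0.0031, 0.0798, -0.0195] r [0.0, 0.0, 1.5708]
T [0.08, -0.0028, 0.0195] r [0.0, 0.0, 1.5708]
```

Call:
{"api": "play_rows", "payload": {"translation": [[-0.01,0.009,0],[-0.02,0.018,0],[-0.03,0.027,0],[-0.04,0.036,0],[-0.05,0.045,0],[-0.06,0.054,0],[-0.07,0.063,0],[-0.076,0.069,0],[-0.076,0.069,0],[-0.076,0.069,0]], "rotation": [[0,0,-0.18],[0,0,-0.36],[0,0,-0.54],[0,0,-0.72],[0,0,-0.9],[0,0,-1.08],[0,0,-1.26],[0,0,-1.387],[0,0,-1.387],[0,0,-1.387]], "gripper": [1,1,1,1,1,1,1,1,1,1]}}

```text
time_s: 26.9
eef_pos: [488.1, -335.8, 230.4]
ee_rot: [-0.0, 0.322, 0.947, 0.0]
force: [0.7, 0.2, -2.5]
grip_width: 0.353
grip_force: 90.0
```

Call:
{"api": "play_rows", "payload": {"translation": [[0,0,0],[0,0,0],[0,0,0]], "rotation": [[0,0,0],[0,0,0],[0,0,0]], "gripper": [1,1,1]}}

```text
time_s: 27.28
eef_pos: [488.1, -336.0, 230.6]
ee_rot: [0.0, 0.321, 0.947, -0.0]
force: [0.5, 0.0, -2.4]
grip_width: 0.355
grip_force: 90.0
```

```bash
cat >> h.py <<'E'
def shaft(c,guess=(534.2,-270.6)):
    "tip centroid: brightest blob in the dark collar"
    g=cv2.cvtColor(c["p"],cv2.COLOR_RGB2GRAY); u,v=proj(c,[[*guess,132]])[0].astype(int); w=g[v-16:v+17,u-16:u+17]
    big=cv2.resize(w,None,fx=4,fy=4,interpolation=cv2.INTER_CUBIC)
    return u-16,v-16,w
E
python3 - <<'E'
from h import *
np.set_printoptions(linewidth=200)
st(); c=cap("wrist","wA.png"); x,y,w=shaft(c); print(x,y); print(w)
E
```

```text
t 27.275 pos [ 488.1 -336.   230.6] 
R [[-0.7936, 0.6084, 0.0001], [0.6084, 0.7936, -0.0002], [-0.0002, -0.0001, -1.0]] 
j [-0.8    0.464  1.282 -0.     1.395 -1.717] F [ 0.5  0.  -2.4] gw 0.354798466042897 89.96995443943888
430 223
[[ 45  44  50 ...  63  61  58]
 [ 54  50  52 ...  61  61  55]
 [ 47  51  52 ...  62  65  54]
 ...
 [ 59  55  54 ... 168 167 168]
 [ 56  59  59 ... 163 164 167]
 [ 97  93  94 ... 167 167 166]]
```

```bash
cat >> h.py <<'E'
def tipc(g,u,v):
    w=g[v-16:v+17,u-16:u+17].astype(np.uint8); best=None
    for th in (125,135):
        m=(w>th).astype(np.uint8); m=cv2.morphologyEx(m,cv2.MORPH_OPEN,np.ones((5,5),np.uint8))
        k,l,s,ce=cv2.connectedComponentsWithStats(m)
        for i in range(1,k):
            if s[i,0]>0 and s[i,1]>0 and s[i,0]+s[i,2]<33 and s[i,1]+s[i,3]<33:
                q=cv2.findContours((l==i).astype(np.uint8),cv2.RETR_EXTERNAL,cv2.CHAIN_APPROX_NONE)[0][0]
                r=cv2.minAreaRect(q); print(th,"cen",ce[i]+[u-16,v-16],"area",s[i,4],"rect",np.round(r[0],1)+np.array([u-16,v-16]),np.round(r[1],1),round(r[2],1)); best=ce[i]+[u-16,v-16]
    return best
E
python3 - <<'E'
from h import *
import sys; np.set_printoptions(linewidth=200,precision=2,suppress=True,threshold=sys.maxsize)
g9=cv2.cvtColor(cv2.imread("pics/w9.png"),cv2.COLOR_BGR2GRAY); print("w9",tipc(g9,446,237))
c=cap("wrist"); g=cv2.cvtColor(c["p"],cv2.COLOR_RGB2GRAY); b=tipc(g,446,239)
print(g[223:256,431:463:2])
E
```

```text
125 cen [445.48 237.18] area 180 rect [445.5 237. ] [14. 13.] 90.0
135 cen [445.46 237.11] area 158 rect [445.5 237. ] [12. 13.] 90.0
w9 [445.46 237.11]
125 cen [446.65 237.06] area 174 rect [446.5 237. ] [12. 13.] 90.0
135 cen [447.24 235.28] area 90 rect [447.5 235.5] [ 7. 11.] 90.0
[[ 45  49  50  52  53  47  53  50  43  45  49  62  58  64  65  63]
 [ 49  56  50  50  42  50  40  49  48  44  48  57  55  66  68  58]
 [ 50  48  46  47  52  57  51  49  46  53  54  55  59  63  58  66]
 [ 50  57  47  91  95  92  72  78  76  72  83  70  76  67  63  62]
 [ 52  52  66 140 145 137  91  94 102  97 132  95 109  63  65  61]
 [ 49  54  75 150 151 122  76  87  91  97 107 100 104  59  57  53]
 [ 52  46  74 145 111  79  63  75  67  73  72  96  95  64  61  59]
 [ 46  55  81 142  72  91 103 101  96  94  94 100  82  65  60  58]
 [ 58  50  85 140  78 128 132 133 131 128 131 130  81  63  67  63]
 [ 50  48  90 143  83 136 144 141 139 139 139 138  80  62  60  64]
 [ 45  48  99 145  91 138 141 139 139 137 142 137  72  64  62  67]
 [ 45  47 100 137  89 141 144 142 141 144 143 144  69  62  57  79]
 [ 52  46 
[... 697 characters left out ...]
 108 108  93 115 167 166 165]
 [ 60  57  59  65  67  64  64  70  71  69  72  77 141 174 163 168]
 [ 58  61  59  52  63  67  60  58  57  57  64 122 164 167 165 167]
 [ 61  61  57  56  56  59  64  56  58  60  91 160 168 164 170 168]
 [ 59  56  56  59  57  64  62  63  62  68 128 171 167 166 169 165]
 [ 59  57  53  59  63  63  58  59  68 103 156 169 168 166 167 164]
 [ 61  58  54  61  65  60  57  68 108 153 164 162 167 170 163 165]
 [ 58  56  57  56  58  58  68 103 152 167 167 168 167 165 164 165]
 [ 58  57  56  62  62  76 103 152 172 171 166 161 168 163 168 163]
 [ 55  65  65  79  91 123 153 169 169 166 172 163 163 166 165 171]
 [ 93  91 111 125 132 163 168 166 168 164 162 168 166 167 168 169]]
```

```bash
cat >> h.py <<'E'
def ana(c,cor):
    s=c["s"]; p=np.array(s["eef_pos"]); Rt=quat(s["ee_rot"]).as_matrix(); q=onz(c,cor,132); t=(q-p)@Rt
    print("world",q.mean(0).round(2),"tool",t.mean(0).round(2))
    for i,j in ((0,1),(3,2),(0,3),(1,2)): d=t[j]-t[i]; print(round(np.degrees(np.arctan2(d[1],d[0])),1),round(np.linalg.norm(d),1))
E
python3 - <<'E'
from h import *
c=cap("wrist"); ana(c,[(440,230.3),(454.2,230.3),(452.8,244.1),(438.6,244.1)])
E
```

```text
world [ 532.89 -269.74  132.  ] tool [ 4.81 79.85 98.54]
89.9 9.3
90.1 9.4
-178.9 9.2
-179.5 9.2
```

Call:
{"api": "play_rows", "payload": {"translation": [[0,0.008,-0.02],[0,0.016,-0.02],[0.001,0.024,-0.02],[0.001,0.032,-0.02],[0.002,0.04,-0.02],[0.002,0.05,-0.02],[0.003,0.06,-0.02],[0.003,0.07,-0.02],[0.003,0.08,-0.02],[0.003,0.08,-0.02]], "rotation": [[0,0,0.175],[0,0,0.35],[0,0,0.525],[0,0,0.7],[0,0,0.875],[0,0,1.05],[0,0,1.225],[0,0,1.4],[0,0,1.571],[0,0,1.571]], "gripper": [1,1,1,1,1,1,1,1,1,1]}}

```text
time_s: 28.68
eef_pos: [534.6, -270.4, 250.5]
ee_rot: [-0.0, 0.896, 0.444, -0.0]
force: [0.3, -1.1, -2.9]
grip_width: 0.357
grip_force: 89.7
```

Call:
{"api": "play_rows", "payload": {"translation": [[0.008,0,0.02],[0.016,0,0.02],[0.024,-0.001,0.02],[0.032,-0.001,0.02],[0.04,-0.002,0.02],[0.05,-0.002,0.02],[0.06,-0.003,0.02],[0.07,-0.003,0.02],[0.08,-0.003,0.02],[0.08,-0.003,0.02]], "rotation": [[0,0,0.175],[0,0,0.35],[0,0,0.525],[0,0,0.7],[0,0,0.875],[0,0,1.05],[0,0,1.225],[0,0,1.4],[0,0,1.571],[0,0,1.571]], "gripper": [1,1,1,1,1,1,1,1,1,1]}}

```text
time_s: 29.92
eef_pos: [580.7, -205.4, 230.4]
ee_rot: [0.0, 0.948, -0.319, -0.0]
force: [0.4, 0.8, -3.0]
grip_width: 0.36
grip_force: 89.8
```

Call:
{"api": "play_rows", "payload": {"translation": [[0,0,0],[0,0,0],[0,0,0]], "rotation": [[0,0,0],[0,0,0],[0,0,0]], "gripper": [1,1,1]}}

```text
time_s: 30.3
eef_pos: [580.5, -205.7, 230.5]
ee_rot: [0.0, 0.947, -0.321, 0.0]
force: [0.4, -0.5, -2.4]
grip_width: 0.357
grip_force: 89.8
```

```bash
python3 - <<'E'
from h import *
import sys; np.set_printoptions(linewidth=200,precision=2,suppress=True,threshold=sys.maxsize)
st(); c=cap("wrist","wB.png"); g=cv2.cvtColor(c["p"],cv2.COLOR_RGB2GRAY); u,v=proj(c,[[534.2,-270.6,132]])[0].round().astype(int); print(u,v); tipc(g,u,v)
print(v-14,u-16);print(g[v-14:v+15,u-16:u+17:2])
E
```

```text
t 30.3 pos [ 580.5 -205.7  230.5] 
R [[0.7942, -0.6077, -0.0], [-0.6077, -0.7942, -0.0001], [0.0001, 0.0001, -1.0]] 
j [-0.53  0.52  1.2  -0.    1.42  1.69] F [ 0.4 -0.5 -2.4] gw 0.3569240431318315 89.7693150001578
444 237
125 cen [443.39 238.95] area 175 rect [443.5 239. ] [12. 13.] 90.0
135 cen [443.2  238.58] area 149 rect [443.  238.5] [11. 12.] 90.0
223 428
[[ 52  59  54  61  53  57  56  52  61  60  61  57  60  58  56  57  86]
 [ 46  53  59  54  57  63  55  57  58  57  62  53  60  63  57  53  82]
 [ 44  56  51  55  57  54  54  60  56  57  62  63  58  62  55  61  84]
 [ 42  43  58  54  53  52  53  53  56  51  56  55  56  59  61  57  80]
 [ 49  41  50  71  67  73  65  64  67  71  64  63  60  61  64  58  85]
 [ 41  44  64 113 116 112 112 111 108 107 112 116  76  58  56  56  87]
 [ 40  40  75 146 150 143 140 147 137 149 149 150  91  53  57  52  90]
 [ 43  37  93 151 142 136 129 132 128 134 132 147  97  53  58  58  94]
 [ 45  39  98 146  98  86  83  82  87  87  84 127  92  57  63  60 102]
 [ 36  41 101 143  77 107 114 111 110 114 113 127  88  57  61  56 109]
 [ 41  46  95 118  72 138
[... 624 characters left out ...]
130 109 110 148 139 143 145 141 149 119  53  53 125 158 157]
 [ 41  45 131 104 115 144 147 143 141 143 141 114  58  66 149 162 160]
 [ 37  51 131  88 117 145 141 141 142 139 140 109  55  95 159 160 154]
 [ 46  57 121  88 119 135 140 135 132 134 139 100  57 129 158 159 160]
 [ 59  63 123  93 115 108 111 106 109 116 117  92  85 156 162 156 159]
 [ 63  53  85  76  83  78  77  70  79  80  88  65 123 159 160 157 159]
 [ 64  57  58  64  62  62  63  55  56  57  60  88 151 162 159 159 158]
 [ 60  56  57  57  62  58  53  57  56  57  58 119 160 160 158 157 157]
 [ 61  55  63  60  58  55  51  57  61  54  83 149 162 152 158 159 159]
 [ 63  59  60  56  61  56  62  57  57  83 137 162 157 160 158 156 159]]
```

```bash
python3 - <<'E'
from h import *
c=cap("wrist"); ana(c,[(437,231.9),(451.4,231.9),(449.8,245.9),(435.6,245.9)])
print(proj(c,np.array(c["s"]["eef_pos"])+np.array([[4.8,79.85,98.54]])@quat(c["s"]["ee_rot"]).as_matrix().T))
# hub projection sanity with the look w8: hub z=47 TCP 147.1
E
```

```text
world [ 533.54 -269.44  132.  ] tool [ 1.4  79.23 98.52]
90.0 9.4
90.1 9.4
-178.9 9.4
-178.6 9.4
[[444.82244909 233.82837363]]
```

```bash
python3 - <<'E'
from h import *
np.set_printoptions(linewidth=200)
c=cap("wrist"); g=cv2.cvtColor(c["p"],cv2.COLOR_RGB2GRAY)
for x in (300,323,345): print(x,g[282:320,x],"|",g[366:392,x])
g8=cv2.cvtColor(cv2.imread("pics/w8.png"),cv2.COLOR_BGR2GRAY); g7=cv2.cvtColor(cv2.imread("pics/w7.png"),cv2.COLOR_BGR2GRAY)
print("w8 col",g8[200:266,324]); print("w8 row",g8[240,294:306],g8[240,342:354]); print("w7 row",g7[232,302:314],g7[232,344:356]); print("w7 col",g7[198:258,328])
E
```

```text
300 [ 77 112 149 127  76  63  68  63  68  64  68  70  69  71  68  69  65  81  97 118 135 142 149 152 154 157 157 155 133 108  93  94  96  96  96 100  97  98] | [89 91 90 91 95 99 92 94 93 95 94 99 98 97 96 83 58 22  5  9 11 16 22 12 13 13]
323 [ 70 109 156 147  88  61  64  64  68  60  69  66  64  67  67  68  69  76  94 112 128 143 147 152 150 155 156 153 157 155 159 153 158 157 157 158 163 160] | [ 96  94  92  92  90 100  94  94  94  97  94  96 101  97  93  86  61  37  16  18  11   5   5  20  20  22]
345 [ 64  93 135 149  99  65  62  63  61  67  65  73  66  69  66  67  75  70  87 110 129 140 147 148 156 159 156 153 155 155 160 162 157 157 154 159 159 158] | [93 89 93 89 94 92 97 94 91 97 94 95 96 99 90 87 70 33  8 18 16  5  3 23  6 16]
w8 col [ 87  85  88  80  73  59  61  64  67  78  85  65  68  73 107 148 171 176 177 182 179 182 177 177 179 177 178 181 177 179 178 181 181 179 177 181 179 181 180 177 179 178 176 175 177 175 181 179 178
 175 182 177 177 179 179 178 185 177 180 177 151  89  53  51  50  52]
w8 row [ 50  47  50  51  52  77 128 161 177 185 179 179] [178 175 178 179 169 149 103  56  53  46  57  46]
w7 row [ 47  50  46  48  45  65 116 154 171 167 173 169] [168 172 173 159 136  99  87  80  88  83  84  93]
w7 col [ 36  34  24  36  41  57  54  59  52  64  74  60  55  62  87  96 114 149 169 170 167 174 168 167 174 171 167 166 173 165 168 171 166 170 169 168 173 172 171 168 167 171 176 171 172 167 167 165 170
 168 169 169 156 119  64  48  45  47  40  47]
```

```bash
python3 - <<'E'
from h import *
go([533.3,-270.1,160],down(-37.5)); 
E
```

```text
T [0.0017, 0.08, 0.0705] r [0.0001, -0.0001, 0.0008]
```

Call:
{"api": "play_rows", "payload": {"translation": [[0,0.02,0],[0.001,0.045,0],[0.0017,0.07,0.01],[0.0017,0.08,0.04],[0.0017,0.08,0.06],[0.0017,0.08,0.07],[0.0017,0.08,0.07],[0.0017,0.08,0.07]], "rotation": [[0,0,0],[0,0,0],[0,0,0],[0,0,0],[0,0,0],[0,0,0],[0,0,0],[0,0,0]], "gripper": [1,1,1,1,1,1,1,1]}}

```text
time_s: 31.45
eef_pos: [533.7, -270.3, 161.5]
ee_rot: [0.0, 0.947, -0.321, 0.001]
force: [0.3, -0.3, -2.3]
grip_width: 0.359
grip_force: 89.9
```

Call:
{"api": "play_rows", "payload": {"translation": [[0,0,0.003],[0,0,0.006],[0,0,0.009],[0,0,0.011],[0,0,0.013],[0,0,0.015],[0,0,0.015]], "rotation": [[0,0,0],[0,0,0],[0,0,0],[0,0,0],[0,0,0],[0,0,0],[0,0,0]], "gripper": [1,1,1,1,1,1,1]}}

```text
time_s: 32.33
eef_pos: [533.3, -269.9, 145.3]
ee_rot: [0.0, 0.947, -0.321, -0.0]
force: [1.4, -0.4, -1.7]
grip_width: 0.354
grip_force: 89.9
```

```bash
python3 - <<'E'
from h import *
st(); print(np.round(ctrl.sense()["wrist_torque"],2))
E
```

```text
t 32.325 pos [ 533.3 -269.9  145.3] 
R [[0.7935, -0.6085, -0.0002], [-0.6085, -0.7935, 0.0001], [-0.0002, 0.0001, -1.0]] 
j [-0.664  0.546  1.383 -0.     1.213  1.561] F [ 1.4 -0.4 -1.7] gw 0.3542455936726731 89.90489499410614
[ 0.03 -0.02  0.07]
```

Call:
{"api": "play_rows", "payload": {"translation": [[0,0,0.001],[0,0,0.002],[0,0,0.003],[0,0,0.004],[0,0,0.005],[0,0,0.005]], "rotation": [[0,0,0],[0,0,0],[0,0,0],[0,0,0],[0,0,0],[0,0,0]], "gripper": [1,1,1,1,1,1]}}

```text
time_s: 33.08
eef_pos: [533.8, -270.3, 140.6]
ee_rot: [0.0, 0.947, -0.321, 0.001]
force: [4.1, -3.5, -1.5]
grip_width: 0.356
grip_force: 90.0
```

Call:
{"api": "play_rows", "payload": {"translation": [[0,0,0.001],[0,0,0.002],[0,0,0.003],[0,0,0.004],[0,0,0.004]], "rotation": [[0,0,0],[0,0,0],[0,0,0],[0,0,0],[0,0,0]], "gripper": [1,1,1,1,1]}}

```text
time_s: 33.7
eef_pos: [533.8, -270.4, 136.7]
ee_rot: [0.0, 0.947, -0.321, 0.001]
force: [5.4, -4.1, 0.1]
grip_width: 0.354
grip_force: 90.1
```

It is engaged, with a light side force along tool +x. I'll shift slightly and go on down.

Call:
{"api": "play_rows", "payload": {"translation": [[0.0007,0,0],[0.0007,0,0.002],[0.0007,0,0.004],[0.0007,0,0.006],[0.0007,0,0.008],[0.0007,0,0.008]], "rotation": [[0,0,0],[0,0,0],[0,0,0],[0,0,0],[0,0,0],[0,0,0]], "gripper": [1,1,1,1,1,1]}}

```text
time_s: 34.45
eef_pos: [533.9, -270.4, 128.1]
ee_rot: [0.0, 0.947, -0.321, -0.0]
force: [5.2, -3.6, -3.9]
grip_width: 0.357
grip_force: 90.0
```

Call:
{"api": "play_rows", "payload": {"translation": [[0,0,0.001],[0,0,0.002],[0,0,0.003],[0,0,0.004],[0,0,0.005],[0,0,0.005]], "rotation": [[0,0,0],[0,0,0],[0,0,0],[0,0,0],[0,0,0],[0,0,0]], "gripper": [1,1,1,1,1,1]}}

```text
time_s: 35.2
eef_pos: [533.9, -270.4, 123.4]
ee_rot: [0.0, 0.947, -0.321, 0.0]
force: [4.6, -3.0, -1.9]
grip_width: 0.357
grip_force: 90.0
```

Call:
{"api": "play_rows", "payload": {"translation": [[0,0,0.001],[0,0,0.002],[0,0,0.002]], "rotation": [[0,0,0],[0,0,0],[0,0,0]], "gripper": [1,1,1]}}

```text
time_s: 35.58
eef_pos: [534.0, -270.4, 122.0]
ee_rot: [0.0, 0.947, -0.321, 0.0]
force: [1.8, -1.6, 5.0]
grip_width: 0.353
grip_force: 90.9
```

Call:
{"api": "play_rows", "payload": {"translation": [[0,0,0.001],[0,0,0.002],[0,0,0.002]], "rotation": [[0,0,0],[0,0,0],[0,0,0]], "gripper": [1,1,1]}}

```text
time_s: 35.95
eef_pos: [534.1, -270.5, 121.9]
ee_rot: [0.0, 0.947, -0.321, 0.001]
force: [-4.1, 1.5, 19.5]
grip_width: 0.355
grip_force: 92.9
```

It seated on contact at TCP z 122, as expected. I'll release it, lift, and take the handle.

Call:
{"api": "play_rows", "payload": {"translation": [[0,0,-0.003],[0,0,-0.003],[0,0,-0.003],[0,0,-0.003],[0,0,-0.04],[0,0,-0.09],[0,0,-0.13],[0.03,0,-0.13],[0.059,0,-0.13],[0.059,0,-0.13]], "rotation": [[0,0,0],[0,0,0],[0,0,0],[0,0,0],[0,0,0],[0,0,0],[0,0,0],[0,0,0],[0,0,0],[0,0,0]], "gripper": [1,-0.2,-0.2,-0.2,-0.2,-0.2,-0.2,-0.2,-0.2,-0.2]}}

```text
time_s: 37.2
eef_pos: [581.1, -306.8, 248.2]
ee_rot: [-0.0, 0.947, -0.321, -0.001]
force: [-0.1, 0.2, -0.6]
grip_width: 0.601
grip_force: 0.0
```

```bash
python3 - <<'E'
from h import *
st(); c=cap("wrist","w10.png"); u=proj(c,[[581,-306.4,180],[533.4,-269.9,148]]); print(u)
b=c["p"].astype(int); x,y=u[0].astype(int); m=((b[:,:,0]-b[:,:,2])>25).astype(np.uint8)
k,l,s,ce=cv2.connectedComponentsWithStats(m); print([(s[i],ce[i]) for i in range(1,k) if s[i,4]>150])
E
```

```text
t 37.2 pos [ 581.1 -306.8  248.2] 
R [[0.7934, -0.6088, -0.0012], [-0.6088, -0.7934, 0.0009], [-0.0015, 0.0001, -1.0]] 
j [-0.664  0.611  1.006 -0.     1.526  1.562] F [-0.1  0.2 -0.6] gw 0.6010632931544874 0.0
[[320.27865195 255.76369322]
 [320.6620129  324.37520004]]
[(array([307, 225,  32,  36, 585], dtype=int32), array([322.92136752, 242.46495726])), (array([  0, 240,  31,  65, 650], dtype=int32), array([  9.65384615, 268.52      ])), (array([   0,  344,  100,   84, 2905], dtype=int32), array([ 44.06024096, 384.90877797])), (array([101, 406,  16,  25, 174], dtype=int32), array([108.64942529, 417.13793103]))]
```

Call:
{"api": "play_rows", "payload": {"translation": [[0,0,0.04],[0,0,0.07],[0,0,0.09],[0,0,0.098],[0,0,0.098],[0,0,0.098],[0,0,0.098],[0,0,0.098],[0,0,0.098],[0,0,0.098]], "rotation": [[0,0,0],[0,0,0],[0,0,0],[0,0,0],[0,0,0],[0,0,0],[0,0,0],[0,0,0],[0,0,0],[0,0,0]], "gripper": [-0.2,-0.2,-0.2,-0.2,-0.2,1,1,1,1,1], "force": 25}}

```text
time_s: 38.5
eef_pos: [581.1, -306.6, 152.1]
ee_rot: [0.0, 0.947, -0.321, 0.001]
force: [1.6, -1.2, 5.1]
grip_width: 0.226
grip_force: 26.0
```

Call:
{"api": "play_rows", "payload": {"translation": [[-0.003,0.0185,0],[-0.0115,0.0353,0],[-0.0247,0.0485,0],[-0.0415,0.057,0],[-0.06,0.06,0],[-0.06,0.06,0]], "rotation": [[0,0,0],[0,0,0],[0,0,0],[0,0,0],[0,0,0],[0,0,0]], "gripper": [1,1,1,1,1,1]}}

```text
time_s: 39.25
eef_pos: [496.4, -318.4, 153.7]
ee_rot: [0.001, 0.947, -0.322, 0.002]
force: [-2.3, -2.8, 12.4]
grip_width: 0.226
grip_force: 31.1
```

```bash
python3 - <<'E'
from h import *
st(); print(np.round(ctrl.sense()["wrist_torque"],2))
c=cap("top"); tabs(c,20)
E
```

```text
t 39.25 pos [ 496.4 -318.4  153.7] 
R [[0.793, -0.6092, 0.0028], [-0.6092, -0.793, -0.0035], [0.0043, 0.0011, -1.0]] 
j [-7.690e-01  5.180e-01  1.405e+00 -1.000e-03  1.215e+00  1.457e+00] F [-2.3 -2.8 12.4] gw 0.22559559545223026 31.139407753944397
[-0.27 -0.02 -0.05]
tab [ 520.5 -173.7] size [36.4  9.8] long ang 13.6 px (379, 232, 7, 15)
```

Call:
{"api": "play_rows", "payload": {"translation": [[-0.0185,-0.003,-0.003],[-0.0353,-0.0115,-0.004],[-0.0485,-0.0247,-0.004],[-0.057,-0.0415,-0.004],[-0.06,-0.06,-0.004],[-0.06,-0.06,-0.004]], "rotation": [[0,0,0],[0,0,0],[0,0,0],[0,0,0],[0,0,0],[0,0,0]], "gripper": [1,1,1,1,1,1]}}

```text
time_s: 40.05
eef_pos: [483.8, -230.7, 156.1]
ee_rot: [-0.001, 0.947, -0.32, -0.003]
force: [-14.3, 10.4, 17.8]
grip_width: 0.224
grip_force: 28.2
```

```bash
python3 - <<'E'
from h import *
st(); print(np.round(ctrl.sense()["wrist_torque"],2))
E
```

```text
t 40.05 pos [ 483.8 -230.7  156.1] 
R [[0.7946, -0.6071, -0.0052], [-0.6071, -0.7946, 0.0039], [-0.0065, 0.0001, -1.0]] 
j [-0.664  0.41   1.566 -0.     1.172  1.56 ] F [-14.3  10.4  17.8] gw 0.22364090449351975 28.174221217632294
[ 1.73  2.09 -0.01]
```

Radial and vertical load has built up in the grip. I'll release and re-grip to relieve it, then check.

Call:
{"api": "play_rows", "payload": {"translation": [[0,0,0],[0,0,0],[0,0,0]], "rotation": [[0,0,0],[0,0,0],[0,0,0]], "gripper": [0.35,0.35,0.35]}}

```text
time_s: 40.42
eef_pos: [485.4, -233.4, 155.2]
ee_rot: [-0.0, 0.947, -0.321, -0.0]
force: [0.1, -0.8, 0.2]
grip_width: 0.323
grip_force: 0.0
```

```bash
python3 - <<'E'
from h import *
st(); c=cap("wrist","w11.png"); p=np.array(c["s"]["eef_pos"]); Rt=quat(c["s"]["ee_rot"]).as_matrix()
b=c["p"].astype(int); m=((b[:,:,0]-b[:,:,2])>25).astype(np.uint8)
k,l,s,ce=cv2.connectedComponentsWithStats(m); print([(s[i],ce[i].round(1)) for i in range(1,k) if s[i,4]>150 and abs(ce[i][0]-320)<120])
print(proj(c,p+np.array([[0,0,-26],[10,0,-26],[-10,0,-26],[0,10,-26],[0,-10,-26],[60,0,6]])@Rt.T))
E
```

```text
t 40.425 pos [ 485.4 -233.4  155.2] 
R [[0.7934, -0.6087, -0.0004], [-0.6087, -0.7934, 0.0002], [-0.0005, 0.0001, -1.0]] 
j [-0.666  0.413  1.564 -0.     1.165  1.559] F [ 0.1 -0.8  0.2] gw 0.3227082311248905 0.0
[(array([ 294,  264,   54,   97, 2404], dtype=int32), array([323.7, 311.4])), (array([173, 299,  56,  41, 416], dtype=int32), array([202.2, 317.3]))]
[[319.90133545 340.078784  ]
 [319.83600592 313.00970338]
 [319.96525096 365.81545091]
 [349.71058597 340.02582425]
 [290.1010472  340.03050015]
 [320.04201242 152.22753124]]
```

Call:
{"api": "play_rows", "payload": {"translation": [[0,0,0],[0,0,0],[0,0,0],[0,0,0]], "rotation": [[0,0,0],[0,0,0],[0,0,0],[0,0,0]], "gripper": [1,1,1,1], "force": 20}}

```text
time_s: 40.98
eef_pos: [485.5, -233.3, 155.4]
ee_rot: [0.0, 0.947, -0.321, 0.0]
force: [0.2, -0.2, -0.3]
grip_width: 0.222
grip_force: 21.3
```

Call:
{"api": "play_rows", "payload": {"translation": [[0.003,-0.0185,0],[0.0115,-0.0353,0],[0.0247,-0.0485,0],[0.0415,-0.057,0],[0.06,-0.06,0],[0.06,-0.06,0]], "rotation": [[0,0,0],[0,0,0],[0,0,0],[0,0,0],[0,0,0],[0,0,0]], "gripper": [1,1,1,1,1,1]}}

```text
time_s: 41.72
eef_pos: [570.8, -222.0, 155.8]
ee_rot: [-0.0, 0.947, -0.321, 0.001]
force: [2.9, 2.4, 5.1]
grip_width: 0.228
grip_force: 21.7
```

```bash
python3 - <<'E'
from h import *
s=ctrl.sense(); Rt=quat(s["ee_rot"]).as_matrix(); print("tool F",np.round(np.array(s["force"])@Rt,1),"T",np.round(s["wrist_torque"],2)); c=cap("top"); tabs(c,20)
E
```

```text
tool F [ 0.8 -3.7 -5.1] T [ 0.35 -0.42 -0.03]
```

Call:
{"api": "play_rows", "payload": {"translation": [[0.0185,0.003,0],[0.0353,0.0115,0],[0.0485,0.0247,0],[0.057,0.0415,0],[0.06,0.06,0],[0.06,0.06,0]], "rotation": [[0,0,0],[0,0,0],[0,0,0],[0,0,0],[0,0,0],[0,0,0]], "gripper": [1,1,1,1,1,1]}}

```text
time_s: 42.52
eef_pos: [580.0, -307.6, 156.0]
ee_rot: [0.001, 0.947, -0.322, 0.001]
force: [1.7, -2.6, 3.2]
grip_width: 0.227
grip_force: 21.7
```

Call:
{"api": "play_rows", "payload": {"translation": [[0,0,0],[0,0,0],[0,0,0],[0,0,0],[0,0,0],[0,0,0]], "rotation": [[0,0,0],[0,0,0],[0,0,0],[0,0,0],[0,0,0],[0,0,0]], "gripper": [0.35,0.35,0.35,1,1,1]}}

```text
time_s: 43.28
eef_pos: [580.6, -306.1, 155.3]
ee_rot: [-0.0, 0.947, -0.321, -0.0]
force: [-0.8, 1.4, -1.7]
grip_width: 0.226
grip_force: 21.4
```

Call:
{"api": "play_rows", "payload": {"translation": [[-0.003,0.0185,0],[-0.0115,0.0353,0],[-0.0247,0.0485,0],[-0.0415,0.057,0],[-0.06,0.06,0],[-0.06,0.06,0]], "rotation": [[0,0,0],[0,0,0],[0,0,0],[0,0,0],[0,0,0],[0,0,0]], "gripper": [1,1,1,1,1,1]}}

```text
time_s: 44.02
eef_pos: [495.8, -316.6, 155.6]
ee_rot: [-0.001, 0.947, -0.322, 0.0]
force: [4.1, 5.2, -2.5]
grip_width: 0.221
grip_force: 21.4
```

Call:
{"api": "play_rows", "payload": {"translation": [[0,0,0],[0,0,0],[0,0,0],[0,0,0],[0,0,0],[0,0,0]], "rotation": [[0,0,0],[0,0,0],[0,0,0],[0,0,0],[0,0,0],[0,0,0]], "gripper": [0.35,0.35,0.35,1,1,1]}}

```text
time_s: 44.78
eef_pos: [496.7, -317.4, 155.5]
ee_rot: [0.0, 0.947, -0.321, 0.0]
force: [0.9, 0.3, 1.3]
grip_width: 0.225
grip_force: 21.0
```

```bash
cat >> h.py <<'E'
def lid(c):
    "lid front edge along keeper y, from profile on lid mid line, z=86"
    a=np.radians(101); y=np.array([np.cos(a),np.sin(a)]); o=np.array([533.3,-269.7])+58*y; X=np.array([y[1],-y[0]])
    ts=np.arange(0,140,3.); g=cv2.cvtColor(c["p"],cv2.COLOR_RGB2GRAY)
    for xo in (-35,35):
        P=np.c_[o+ts[:,None]*y+xo*X,np.full(len(ts),86.)]; uv=proj(c,P); print(xo,[int(g[int(round(v)),int(round(u))]) for u,v in uv])
E
python3 - <<'E'
from h import *
st(); lid(cap("top"))
E
```

```text
t 44.775 pos [ 496.7 -317.4  155.5] 
R [[0.7936, -0.6085, 0.0001], [-0.6085, -0.7936, -0.0001], [0.0002, 0.0, -1.0]] 
j [-0.767  0.518  1.4   -0.     1.224  1.458] F [0.9 0.3 1.3] gw 0.22542172297414415 20.971290171146393
-35 [105, 102, 97, 71, 85, 104, 109, 111, 111, 109, 110, 111, 112, 112, 110, 108, 111, 110, 111, 112, 113, 110, 111, 110, 110, 112, 112, 101, 67, 26, 25, 26, 26, 27, 27, 26, 25, 28, 37, 43, 46, 44, 45, 20, 16, 51, 81]
35 [151, 150, 150, 104, 89, 128, 148, 150, 151, 151, 151, 151, 151, 152, 152, 151, 151, 151, 151, 151, 150, 150, 151, 152, 151, 152, 150, 145, 82, 34, 27, 27, 28, 27, 25, 26, 28, 31, 41, 46, 44, 43, 40, 33, 20, 51, 85]
```

Call:
{"api": "play_rows", "payload": {"translation": [[-0.0185,-0.003,0],[-0.0353,-0.0115,0],[-0.0485,-0.0247,0],[-0.057,-0.0415,0],[-0.06,-0.06,0],[-0.06,-0.06,0]], "rotation": [[0,0,0],[0,0,0],[0,0,0],[0,0,0],[0,0,0],[0,0,0]], "gripper": [1,1,1,1,1,1]}}

```text
time_s: 45.58
eef_pos: [486.4, -231.8, 155.7]
ee_rot: [-0.0, 0.947, -0.32, 0.0]
force: [-1.8, 1.5, 4.4]
grip_width: 0.221
grip_force: 21.0
```

Call:
{"api": "play_rows", "payload": {"translation": [[0,0,0],[0,0,0],[0,0,0],[0,0,0],[0,0,0],[0,0,0]], "rotation": [[0,0,0],[0,0,0],[0,0,0],[0,0,0],[0,0,0],[0,0,0]], "gripper": [0.35,0.35,0.35,1,1,1]}}

```text
time_s: 46.32
eef_pos: [485.5, -233.3, 155.5]
ee_rot: [0.0, 0.947, -0.321, 0.0]
force: [0.2, -1.3, -0.1]
grip_width: 0.225
grip_force: 21.6
```

Call:
{"api": "play_rows", "payload": {"translation": [[0.003,-0.0185,0],[0.0115,-0.0353,0],[0.0247,-0.0485,0],[0.0415,-0.057,0],[0.06,-0.06,0],[0.06,-0.06,0]], "rotation": [[0,0,0],[0,0,0],[0,0,0],[0,0,0],[0,0,0],[0,0,0]], "gripper": [1,1,1,1,1,1]}}

```text
time_s: 47.08
eef_pos: [570.8, -222.1, 155.9]
ee_rot: [-0.0, 0.947, -0.321, 0.001]
force: [0.8, 2.0, 4.6]
grip_width: 0.219
grip_force: 21.9
```

Call:
{"api": "play_rows", "payload": {"translation": [[0,0,0],[0,0,0],[0,0,0],[0,0,0],[0,0,0],[0,0,0]], "rotation": [[0,0,0],[0,0,0],[0,0,0],[0,0,0],[0,0,0],[0,0,0]], "gripper": [0.35,0.35,0.35,1,1,1]}}

```text
time_s: 47.82
eef_pos: [569.9, -221.8, 155.7]
ee_rot: [-0.0, 0.947, -0.321, 0.0]
force: [2.7, 4.7, 2.6]
grip_width: 0.225
grip_force: 20.8
```

Call:
{"api": "play_rows", "payload": {"translation": [[0.0185,0.003,0],[0.0353,0.0115,0],[0.0485,0.0247,0],[0.057,0.0415,0],[0.06,0.06,0],[0.06,0.06,0]], "rotation": [[0,0,0],[0,0,0],[0,0,0],[0,0,0],[0,0,0],[0,0,0]], "gripper": [1,1,1,1,1,1]}}

```text
time_s: 48.58
eef_pos: [579.3, -308.0, 155.4]
ee_rot: [0.0, 0.947, -0.322, -0.0]
force: [0.0, -0.1, 1.6]
grip_width: 0.221
grip_force: 20.6
```

Call:
{"api": "play_rows", "payload": {"translation": [[0,0,0],[0,0,0],[0,0,0],[0,0,0],[0,0,0],[0,0,0]], "rotation": [[0,0,0],[0,0,0],[0,0,0],[0,0,0],[0,0,0],[0,0,0]], "gripper": [0.35,0.35,0.35,1,1,1]}}

```text
time_s: 49.32
eef_pos: [580.7, -306.2, 155.5]
ee_rot: [-0.0, 0.947, -0.321, -0.0]
force: [-0.1, 1.4, -0.2]
grip_width: 0.223
grip_force: 21.5
```

```bash
python3 - <<'E'
from h import *
st(); lid(cap("top"))
E
```

```text
t 49.325 pos [ 580.7 -306.2  155.5] 
R [[0.7936, -0.6085, -0.0001], [-0.6085, -0.7936, 0.0001], [-0.0001, -0.0, -1.0]] 
j [-0.663  0.664  1.156  0.     1.321  1.562] F [-0.1  1.4 -0.2] gw 0.22315850632098455 21.525781452655792
-35 [82, 82, 79, 72, 70, 68, 65, 57, 56, 52, 50, 120, 128, 148, 148, 111, 98, 97, 98, 95, 96, 96, 98, 99, 98, 96, 97, 98, 97, 107, 103, 108, 113, 110, 111, 113, 114, 98, 60, 30, 27, 25, 24, 16, 17, 50, 81]
35 [108, 111, 113, 80, 81, 100, 106, 109, 108, 108, 107, 107, 105, 105, 111, 111, 109, 109, 109, 107, 107, 108, 106, 107, 107, 108, 110, 107, 109, 108, 110, 113, 136, 150, 150, 151, 149, 136, 82, 32, 24, 36, 41, 33, 20, 51, 85]
```

Call:
{"api": "play_rows", "payload": {"translation": [[-0.003,0.0185,0],[-0.0115,0.0353,0],[-0.0247,0.0485,0],[-0.0415,0.057,0],[-0.06,0.06,0],[-0.06,0.06,0]], "rotation": [[0,0,0],[0,0,0],[0,0,0],[0,0,0],[0,0,0],[0,0,0]], "gripper": [1,1,1,1,1,1]}}

```text
time_s: 50.12
eef_pos: [495.7, -316.7, 155.6]
ee_rot: [-0.001, 0.947, -0.322, 0.0]
force: [3.4, 4.4, -1.0]
grip_width: 0.223
grip_force: 21.6
```

Call:
{"api": "play_rows", "payload": {"translation": [[0,0,0],[0,0,0],[0,0,0],[0,0,0],[0,0,0],[0,0,0]], "rotation": [[0,0,0],[0,0,0],[0,0,0],[0,0,0],[0,0,0],[0,0,0]], "gripper": [0.35,0.35,0.35,1,1,1]}}

```text
time_s: 50.88
eef_pos: [496.6, -317.4, 155.5]
ee_rot: [0.0, 0.947, -0.321, 0.0]
force: [0.8, -0.3, -0.4]
grip_width: 0.224
grip_force: 20.9
```

Call:
{"api": "play_rows", "payload": {"translation": [[-0.0185,-0.003,0],[-0.0353,-0.0115,0],[-0.0441,-0.0193,0],[-0.0441,-0.0193,0]], "rotation": [[0,0,0],[0,0,0],[0,0,0],[0,0,0]], "gripper": [1,1,1,1]}}

```text
time_s: 51.38
eef_pos: [473.6, -274.9, 155.7]
ee_rot: [0.0, 0.947, -0.321, 0.0]
force: [1.5, 0.4, -0.1]
grip_width: 0.231
grip_force: 20.7
```

```bash
python3 - <<'E'
from h import *
st(); s=ctrl.sense(); print("tool F",np.round(np.array(s["force"])@quat(s["ee_rot"]).as_matrix(),1)); lid(cap("top"))
E
```

```text
t 51.375 pos [ 473.6 -274.9  155.7] 
R [[0.794, -0.6079, 0.0002], [-0.6079, -0.794, -0.0002], [0.0003, 0.0001, -1.0]] 
j [-0.74   0.431  1.536 -0.     1.175  1.484] F [ 1.5  0.4 -0.1] gw 0.23061553332076223 20.713541507720947
tool F [ 0.9 -1.3  0.1]
-35 [101, 101, 95, 65, 79, 95, 95, 92, 92, 93, 93, 95, 97, 97, 96, 99, 105, 108, 107, 107, 110, 110, 110, 111, 109, 109, 110, 109, 110, 109, 110, 109, 110, 110, 111, 110, 110, 111, 112, 122, 147, 146, 143, 33, 15, 49, 80]
35 [147, 148, 147, 102, 83, 123, 145, 148, 146, 148, 148, 148, 148, 148, 148, 148, 148, 148, 148, 148, 150, 148, 149, 147, 148, 149, 149, 148, 149, 149, 148, 146, 148, 148, 148, 147, 148, 147, 148, 148, 148, 148, 143, 85, 19, 51, 85]
```

Call:
{"api": "play_rows", "payload": {"translation": [[-0.005,-0.0063,0],[-0.0094,-0.0134,0],[-0.0094,-0.0134,0]], "rotation": [[0,0,0],[0,0,0],[0,0,0]], "gripper": [1,1,1]}}

```text
time_s: 51.8
eef_pos: [474.1, -259.8, 156.0]
ee_rot: [0.002, 0.947, -0.321, 0.001]
force: [-0.2, -7.3, 0.5]
grip_width: 0.226
grip_force: 20.6
```

```bash
python3 - <<'E'
from h import *
st(); s=ctrl.sense(); print("tool F",np.round(np.array(s["force"])@quat(s["ee_rot"]).as_matrix(),1))
E
```

```text
t 51.8 pos [ 474.1 -259.8  156. ] 
R [[0.7938, -0.6082, 0.0004], [-0.6082, -0.7938, -0.0036], [0.0025, 0.0026, -1.0]] 
j [-0.717  0.415  1.558 -0.003  1.166  1.509] F [-0.2 -7.3  0.5] gw 0.2257350298122664 20.591922998428345
tool F [ 4.3  5.9 -0.4]
```

Call:
{"api": "play_rows", "payload": {"translation": [[-0.0014,-0.0034,0],[-0.0014,-0.0034,0],[-0.0014,-0.0034,0]], "rotation": [[0,0,0],[0,0,0],[0,0,0]], "gripper": [1,1,1]}}

```text
time_s: 52.18
eef_pos: [474.7, -257.2, 156.0]
ee_rot: [0.002, 0.947, -0.321, 0.001]
force: [-3.1, -10.7, 1.2]
grip_width: 0.225
grip_force: 21.0
```

```bash
python3 - <<'E'
from h import *
st(); s=ctrl.sense(); print("tool F",np.round(np.array(s["force"])@quat(s["ee_rot"]).as_matrix(),1)); lid(cap("top"))
E
```

```text
t 52.175 pos [ 474.7 -257.2  156. ] 
R [[0.7934, -0.6086, -0.0003], [-0.6086, -0.7934, -0.0047], [0.0026, 0.0039, -1.0]] 
j [-0.712  0.414  1.56  -0.004  1.165  1.515] F [ -3.1 -10.7   1.2] gw 0.2251272908338835 21.037098169326782
tool F [ 4.  10.4 -1.1]
-35 [38, 37, 45, 59, 73, 94, 94, 92, 93, 92, 92, 94, 96, 95, 96, 95, 95, 94, 93, 95, 94, 97, 105, 107, 110, 109, 110, 109, 110, 109, 109, 109, 111, 109, 109, 110, 110, 111, 109, 109, 110, 112, 110, 44, 20, 49, 80]
35 [148, 148, 146, 101, 76, 117, 145, 147, 147, 147, 148, 148, 147, 147, 147, 147, 148, 147, 147, 148, 148, 147, 147, 147, 147, 148, 147, 148, 147, 148, 148, 147, 147, 148, 147, 149, 147, 147, 147, 146, 148, 147, 144, 90, 20, 52, 84]
```

Call:
{"api": "play_rows", "payload": {"translation": [[-0.001,-0.004,0],[-0.001,-0.004,0],[-0.001,-0.004,0]], "rotation": [[0,0,0],[0,0,0],[0,0,0]], "gripper": [1,1,1]}}

```text
time_s: 52.6
eef_pos: [475.7, -253.9, 156.2]
ee_rot: [0.003, 0.947, -0.321, 0.0]
force: [-7.8, -12.5, 3.6]
grip_width: 0.223
grip_force: 22.1
```

```bash
python3 - <<'E'
from h import *
st(); s=ctrl.sense(); print("tool F",np.round(np.array(s["force"])@quat(s["ee_rot"]).as_matrix(),1)); c=cap("top"); lid(c)
a=np.radians(101); y=np.array([np.cos(a),np.sin(a)]); o=np.array([533.3,-269.7])+58*y; X=np.array([y[1],-y[0]]); ts=np.arange(118,140,1.); g=cv2.cvtColor(c["p"],cv2.COLOR_RGB2GRAY).astype(np.float32)
for xo in (-30,0,30):
    uv=proj(c,np.c_[o+ts[:,None]*y+xo*X,np.full(len(ts),86.)]).astype(np.float32); print(xo,cv2.remap(g,uv[:,:1],uv[:,1:],cv2.INTER_LINEAR).ravel().astype(int))
E
```

```text
t 52.6 pos [ 475.7 -253.9  156.2] 
R [[0.7935, -0.6086, -0.0018], [-0.6086, -0.7934, -0.0056], [0.002, 0.0055, -1.0]] 
j [-0.705  0.413  1.561 -0.006  1.165  1.522] F [ -7.8 -12.5   3.6] gw 0.22272548082104546 22.100189477205276
tool F [ 1.5 14.7 -3.5]
-35 [103, 94, 60, 40, 44, 68, 87, 91, 92, 94, 93, 94, 96, 97, 97, 97, 96, 96, 92, 93, 95, 96, 96, 99, 106, 107, 110, 109, 111, 110, 110, 109, 109, 108, 110, 111, 109, 110, 110, 109, 112, 112, 109, 42, 19, 48, 79]
35 [146, 146, 147, 101, 73, 116, 146, 148, 147, 147, 148, 147, 148, 148, 147, 147, 147, 148, 148, 147, 148, 147, 147, 147, 147, 148, 147, 147, 147, 148, 148, 147, 147, 147, 148, 147, 148, 148, 148, 147, 147, 147, 145, 93, 21, 50, 83]
-30 [108 109 110 110 111 111 112 110 107  97  78  59  41  24  23  27  38  57
  73  80  86  88]
0 [147 147 147 147 147 147 147 145 142 134 109  86  62  38  27  28  34  52
  72  80  86  89]
30 [147 147 147 147 147 147 147 146 144 141 120  97  72  47  27  25  24  37
  52  62  67  70]
```

The lid edge stands at the chamber's end wall and no longer moves under about 0.9 N m, so it is shut. I'll release the handle, turn, and look at the crank.

Call:
{"api": "play_rows", "payload": {"translation": [[0.001,0.004,0],[0.001,0.004,0],[0.001,0.004,0],[0.001,0.004,0],[0.001,0.004,-0.04],[0.001,0.004,-0.09],[0.001,0.004,-0.1],[0.001,0.004,-0.1]], "rotation": [[0,0,0],[0,0,0],[0,0,0],[0,0,0],[0,0,0],[0,0,0],[0,0,0],[0,0,0]], "gripper": [1,-0.1,-0.1,-0.1,-0.1,-0.1,-0.1,-0.2]}}

```text
time_s: 53.65
eef_pos: [475.0, -255.1, 255.3]
ee_rot: [0.0, 0.947, -0.321, 0.0]
force: [0.6, 0.3, -0.4]
grip_width: 0.6
grip_force: 0.0
```

```bash
python3 - <<'E'
from h import *
st(); go([533.4,-269.8,248],down(63)); go([533.4,-269.8,248],down(165),[533.4,-269.8,248],down(63))
E
```

```text
t 53.65 pos [ 475.  -255.1  255.3] 
R [[0.7937, -0.6083, 0.0001], [-0.6083, -0.7937, -0.0001], [0.0001, -0.0, -1.0]] 
j [-0.71   0.328  1.414  0.     1.399  1.514] F [ 0.6  0.3 -0.4] gw 0.5999033649081805 0.0
T [0.0553, -0.0239, 0.0073] r [0.0001, -0.0001, -1.7535]
T [0.0, 0.0, 0.0] r [-0.0, -0.0, -1.7802]
```

Call:
{"api": "play_rows", "payload": {"translation": [[0.01,-0.004,0],[0.02,-0.008,0],[0.03,-0.012,0],[0.04,-0.016,0],[0.05,-0.02,0],[0.0553,-0.0239,0.007],[0.0553,-0.0239,0.007],[0.0553,-0.0239,0.007],[0.0553,-0.0239,0.007],[0.0553,-0.0239,0.007]], "rotation": [[0,0,-0.18],[0,0,-0.36],[0,0,-0.54],[0,0,-0.72],[0,0,-0.9],[0,0,-1.08],[0,0,-1.26],[0,0,-1.44],[0,0,-1.62],[0,0,-1.753]], "gripper": [-0.2,-0.2,-0.2,-0.2,-0.2,-0.2,-0.2,-0.2,-0.2,-0.2]}}

```text
time_s: 54.9
eef_pos: [533.0, -269.6, 246.4]
ee_rot: [-0.002, 0.852, 0.524, -0.001]
force: [0.2, -0.2, 0.3]
grip_width: 0.596
grip_force: 0.0
```

Call:
{"api": "play_rows", "payload": {"translation": [[0,0,0],[0,0,0],[0,0,0],[0,0,0],[0,0,0],[0,0,0],[0,0,0],[0,0,0],[0,0,0],[0,0,0]], "rotation": [[0,0,-0.18],[0,0,-0.36],[0,0,-0.54],[0,0,-0.72],[0,0,-0.9],[0,0,-1.08],[0,0,-1.26],[0,0,-1.44],[0,0,-1.62],[0,0,-1.78]], "gripper": [-0.2,-0.2,-0.2,-0.2,-0.2,-0.2,-0.2,-0.2,-0.2,-0.2]}}

```text
time_s: 56.15
eef_pos: [533.0, -269.6, 246.4]
ee_rot: [-0.001, 0.128, 0.992, 0.001]
force: [-0.4, 0.7, -0.1]
grip_width: 0.6
grip_force: 0.0
```

Call:
{"api": "play_rows", "payload": {"translation": [[0,0,0],[0,0,0]], "rotation": [[0,0,0],[0,0,0]], "gripper": [-0.2,-0.2]}}

```text
time_s: 56.4
eef_pos: [533.3, -269.9, 247.6]
ee_rot: [-0.001, 0.133, 0.991, 0.0]
force: [-0.4, -0.2, 0.1]
grip_width: 0.596
grip_force: 0.0
```

```bash
python3 - <<'E'
from h import *
st(); c=cap("wrist","w12.png"); p=np.array(c["s"]["eef_pos"]); Rt=quat(c["s"]["ee_rot"]).as_matrix(); tool=lambda w:(np.atleast_2d(w)-p)@Rt
b=c["p"].astype(int); g=cv2.cvtColor(c["p"],cv2.COLOR_RGB2GRAY)
u=proj(c,[[533.4,-269.8,148]])[0]; ex=proj(c,p+np.array([[60,0,68]])@Rt.T)[0]; print("hub px",u,"handle px exp",ex)
m=((b[:,:,0]-b[:,:,2])>25).astype(np.uint8); k,l,s,ce=cv2.connectedComponentsWithStats(m)
for i in range(1,k):
    if s[i,4]>300: print(s[i],ce[i].round(1))
# edges of hub: column profile on lines
x,y=u.round().astype(int)
np.set_printoptions(linewidth=220)
for dy in (-12,0,12): print(dy,g[y+dy,x-36:x+37])
print("col",y-36,g[y-36:y+37,x])
E
```

```text
t 56.4 pos [ 533.3 -269.9  247.6] 
R [[-0.9649, 0.2627, -0.0012], [0.2627, 0.9649, 0.0009], [0.0014, 0.0006, -1.0]] 
j [-0.664  0.467  1.234 -0.     1.442 -1.969] F [-0.4 -0.2  0.1] gw 0.5964297397100021 0.0
hub px [322.20780364 244.68111624] handle px exp [322.17337324 151.73792598]
[ 598  114   42  103 3915] [619.4 164.9]
[285 135  35  35 661] [302.1 151.9]
[609 304  31  77 983] [629.  339.6]
-12 [146 146 149 140 146 142 146 140 117  88 110 137 142 146 146 144 146 143 146 143 145 142 147 144 144 146 145 125 103 100 102 101 100 103 101 101 100 104 103 100 100 101 102 128 140 146 144 144 148 142 143 141 142 140
 144 145 134 115 103  92  63  37  26  39  61  89 105 109 105 107 102 106 101]
0 [142 144 139 143 148 144 147 145 145 144 144 139 125 126 141 143 146 143 144 144 144 145 146 141 149 143 142 143 143 146 141 147 143 145 144 147 142 145 145 145 149 141 144 146 145 145 143 144 141 146 144 142 143 141
 143 144 141 143 143 143 135 111 116 133 145 141 144 146 143 143 144 145 146]
12 [144 147 142 144 144 146 141 144 142 142 144 145 141 143 137 123 123 136 146 150 140 147 145 143 145 143 144 145 143 145 145 147 144 142 142 142 146 142 144 143 144 145 143 141 143 144 147 146 148 141 142 147 144 142
 144 145 146 145 144 143 145 142 134 112 106 127 146 140 143 145 146 140 141]
col 209 [ 69  53  49  47  44  61  69  52  52  49  72  85  94 103 103 103 105 104 105 104 102 105 101 101 100 105  98 109 131 139 147 143 145 145 144 142 142 145 143 144 143 146 144 143 145 145 142 148 146 144 144 147 142 145
 140 145 141 123 123 142 143 144 147 142 145 142 144 143 144 145 146 144 144]
```

```bash
python3 - <<'E'
from h import *
c=cap("wrist"); p=np.array(c["s"]["eef_pos"]); Rt=quat(c["s"]["ee_rot"]).as_matrix()
h=onz(c,[302.1,151.9],180)[0]; t=(h-p)@Rt; print(h,t, np.degrees(np.arctan2(t[1],t[0])), "edge angs", np.degrees(np.arctan2(3.25,12)))
d=h[:2]-[533.3,-269.8]; A=np.degrees(np.arctan2(d[1],d[0])); print("crank ang",A,np.linalg.norm(d))
uv=[(295,233),(298.5,245),(301.5,257)]; q=onz(c,uv,148); e=q[0]-q[2]; print(np.degrees(np.arctan2(e[1],e[0])))
lid(cap("top"))
E
```

```text
[ 472.61946543 -264.40016556  180.        ] [ 59.93945898 -10.62250049  67.85455712] -10.049643202883644 edge angs 15.154068050312599
crank ang 174.91476271519014 60.920320811668994
178.4859897951093
-35 [72, 72, 67, 57, 55, 52, 48, 65, 70, 86, 95, 96, 99, 96, 97, 97, 97, 96, 94, 96, 97, 97, 96, 98, 98, 96, 97, 97, 99, 102, 134, 146, 149, 150, 148, 150, 149, 150, 150, 149, 150, 150, 145, 43, 15, 50, 81]
35 [149, 147, 123, 87, 79, 122, 144, 147, 147, 129, 134, 138, 134, 110, 108, 106, 107, 106, 106, 110, 109, 110, 107, 108, 106, 108, 107, 106, 107, 107, 108, 109, 109, 108, 108, 109, 109, 107, 108, 109, 115, 149, 145, 88, 18, 51, 85]
```

Call:
{"api": "play_rows", "payload": {"translation": [[0,0,0],[0,0,0.02],[0,0,0.06],[0,0,0.1],[0,0,0.125],[0,0,0.125],[0,0,0.125],[0,0,0.125],[0,0,0.125],[0,0,0.125]], "rotation": [[0,0,-0.1],[0,0,-0.196],[0,0,-0.196],[0,0,-0.196],[0,0,-0.196],[0,0,-0.196],[0,0,-0.196],[0,0,-0.196],[0,0,-0.196],[0,0,-0.196]], "gripper": [-0.2,-0.2,-0.2,-0.2,-0.2,-0.2,1,1,1,1], "force": 90}}

```text
time_s: 57.8
eef_pos: [534.0, -270.0, 125.3]
ee_rot: [0.001, 0.033, 0.999, -0.001]
force: [-1.1, 3.1, 6.6]
grip_width: 0.356
grip_force: 89.8
```

Call:
{"api": "play_rows", "payload": {"translation": [[0,0,0],[0,0,-0.005],[0,0,-0.012],[0,0,-0.02],[0,0,-0.03],[0,0,-0.045],[0,0,-0.07],[0,0,-0.1],[0,0,-0.13],[0,0,-0.13]], "rotation": [[0,0,0],[0,0,0],[0,0,0],[0,0,0],[0,0,0],[0,0,0],[0,0,0],[0,0,0],[0,0,0],[0,0,0]], "gripper": [1,1,1,1,1,1,1,1,1,1]}}

```text
time_s: 59.05
eef_pos: [534.0, -270.5, 256.4]
ee_rot: [0.002, 0.033, 0.999, -0.002]
force: [0.7, -0.2, -2.8]
grip_width: 0.355
grip_force: 95.1
```

```bash
python3 - <<'E'
from h import *
st(); lid(cap("top")); go([489.9,309,250],down(81)); go([489.9,309,60],down(81),[489.9,309,250],down(81))
c=cap("wrist","w13.png"); b=c["p"].astype(int); m=((b[:,:,0]-b[:,:,2])>25).astype(np.uint8)[:260]; k,l,s,ce=cv2.connectedComponentsWithStats(m)
for i in range(1,k):
    if s[i,4]>300: print(s[i],ce[i].round(1))
g=cv2.cvtColor(c["p"],cv2.COLOR_RGB2GRAY); print(g[320,264:292],g[320,356:384],g[282:312,323],g[370:392,323])
E
```

```text
t 59.05 pos [ 534.  -270.5  256.4] 
R [[-0.9978, 0.0668, 0.0044], [0.0668, 0.9978, -0.0037], [-0.0046, -0.0034, -1.0]] 
j [-0.664  0.46   1.221 -0.     1.454 -2.168] F [ 0.7 -0.2 -2.8] gw 0.3552213955405975 95.06249003810808
-35 [71, 71, 65, 54, 53, 51, 45, 72, 77, 93, 94, 97, 97, 97, 96, 97, 97, 96, 94, 96, 97, 98, 97, 98, 96, 96, 97, 98, 98, 98, 103, 127, 148, 150, 149, 150, 148, 149, 150, 151, 149, 150, 146, 43, 20, 50, 81]
35 [150, 149, 135, 87, 79, 123, 145, 147, 147, 129, 147, 148, 146, 128, 111, 108, 107, 106, 108, 110, 108, 110, 106, 108, 108, 108, 107, 107, 108, 107, 108, 108, 109, 106, 109, 109, 107, 109, 107, 108, 109, 138, 144, 87, 21, 50, 84]
T [0.0822, 0.5749, 0.0034] r [0.0002, 0.0021, 1.661]
T [0.0, 0.0, 0.19] r [0.0, 0.0, 0.0]
[ 279  127   83   84 3486] [320.1 166.9]
[ 580  173   60   87 4219] [614.1 220.1]
[ 37  40  42  35  41  39  20   0   3   7  11   0   6  30  66  82  91  92
  93  97  95 100  96  97  93  95  96  97] [95 94 98 95 93 97 94 96 95 83 48  9 11  2  8 11 19  4 26 42 46 41 41 44
 40 38 38 40] [53 55 58 54 47 55 52 53 47 55 54 54 60 71 84 87 89 89 94 96 94 96 91 95
 98 95 94 95 98 95] [127 123 127 134 137 138 146 150 151 153 154 151 153 151 153 152 150 153
 152 148 152 149]
```

The crank is off and held, with 2.8 N of weight, and the lid stays put. I'll carry it to the key tray.

Call:
{"api": "play_rows", "payload": {"translation": [[0.0025,0.017,0],[0.0066,0.046,0],[0.0115,0.08,0],[0.018,0.126,0],[0.025,0.172,0],[0.031,0.218,0],[0.038,0.264,0],[0.044,0.31,0],[0.051,0.356,0],[0.057,0.4,0]], "rotation": [[0,0,0.1],[0,0,0.27],[0,0,0.45],[0,0,0.63],[0,0,0.81],[0,0,0.99],[0,0,1.17],[0,0,1.35],[0,0,1.53],[0,0,1.661]], "gripper": [1,1,1,1,1,1,1,1,1,1]}}

```text
time_s: 60.4
eef_pos: [502.3, 134.3, 252.0]
ee_rot: [-0.001, 0.762, 0.648, -0.001]
force: [0.4, -0.5, -3.2]
grip_width: 0.355
grip_force: 95.1
```

Call:
{"api": "play_rows", "payload": {"translation": [[0,0,0],[0,0,0],[0,0,0]], "rotation": [[0,0,0],[0,0,0],[0,0,0]], "gripper": [1,1,1]}}

```text
time_s: 60.78
eef_pos: [503.3, 131.9, 253.0]
ee_rot: [-0.0, 0.761, 0.649, -0.0]
force: [0.6, 0.0, -3.0]
grip_width: 0.353
grip_force: 95.0
```

```bash
python3 - <<'E'
from h import *
st(); go([489.9,309.3,60],down(81)); go([489.9,309.3,25],down(81)); tabs(cap("top"),18)
E
```

```text
t 60.775 pos [503.3 131.9 253. ] 
R [[0.1571, 0.9876, -0.0008], [0.9876, -0.1571, -0.0004], [-0.0005, -0.0008, -1.0]] 
j [ 0.031  0.288  1.474 -0.     1.38   0.189] F [ 0.6  0.  -3. ] gw 0.35344005687426516 95.02637032186612
T [0.1732, -0.0409, 0.1929] r [-0.0008, 0.0005, -0.0007]
T [0.1732, -0.0409, 0.2279] r [-0.0008, 0.0005, -0.0007]
```

Call:
{"api": "play_rows", "payload": {"translation": [[0.03,-0.007,0],[0.075,-0.018,0],[0.125,-0.03,0],[0.165,-0.039,0],[0.173,-0.041,0.02],[0.173,-0.041,0.06],[0.173,-0.041,0.11],[0.173,-0.041,0.16],[0.173,-0.041,0.193],[0.173,-0.041,0.193]], "rotation": [[0,0,0],[0,0,0],[0,0,0],[0,0,0],[0,0,0],[0,0,0],[0,0,0],[0,0,0],[0,0,0],[0,0,0]], "gripper": [1,1,1,1,1,1,1,1,1,1]}}

```text
time_s: 62.08
eef_pos: [488.9, 309.1, 58.4]
ee_rot: [-0.001, 0.761, 0.649, -0.002]
force: [0.6, -1.3, -2.5]
grip_width: 0.355
grip_force: 94.8
```

Call:
{"api": "play_rows", "payload": {"translation": [[0,0,0.01],[0,0,0.02],[0,0,0.027],[0,0,0.031],[0,0,0.033],[0,0,0.033]], "rotation": [[0,0,0],[0,0,0],[0,0,0],[0,0,0],[0,0,0],[0,0,0]], "gripper": [1,1,1,1,1,1]}}

```text
time_s: 62.82
eef_pos: [489.9, 310.2, 27.5]
ee_rot: [0.0, 0.76, 0.649, 0.0]
force: [0.2, -0.4, -3.3]
grip_width: 0.357
grip_force: 94.9
```

Call:
{"api": "play_rows", "payload": {"translation": [[0,0,0.001],[0,0,0.002],[0,0,0.003],[0,0,0.003]], "rotation": [[0,0,0],[0,0,0],[0,0,0],[0,0,0]], "gripper": [1,1,1,1]}}

```text
time_s: 63.32
eef_pos: [489.9, 310.1, 24.7]
ee_rot: [0.0, 0.76, 0.649, 0.0]
force: [-1.1, -1.5, 0.5]
grip_width: 0.351
grip_force: 95.5
```

Call:
{"api": "play_rows", "payload": {"translation": [[0,0,0.001],[0,0,0.002],[0,0,0.002]], "rotation": [[0,0,0],[0,0,0],[0,0,0]], "gripper": [1,1,1]}}

```text
time_s: 63.7
eef_pos: [490.0, 310.1, 24.3]
ee_rot: [0.0, 0.76, 0.65, 0.0]
force: [-6.5, -5.2, 18.0]
grip_width: 0.352
grip_force: 97.6
```

Contact came at z ≈ 24.5, as expected. I'll ease off, release, retreat, and verify everything.

Call:
{"api": "play_rows", "payload": {"translation": [[0,0,-0.002],[0,0,-0.002],[0,0,-0.002],[0,0,-0.002],[0,0,-0.03],[0,0,-0.08],[0,0,-0.14],[0,0,-0.18],[0,0,-0.18],[0,0,-0.18]], "rotation": [[0,0,0],[0,0,0],[0,0,0],[0,0,0],[0,0,0],[0,0,0],[0,0,0],[0,0,0],[0,0,0],[0,0,0]], "gripper": [1,-0.2,-0.2,-0.2,-0.2,-0.2,-0.2,-0.2,-0.2,-0.2]}}

```text
time_s: 64.95
eef_pos: [489.4, 310.0, 201.2]
ee_rot: [-0.0, 0.76, 0.649, -0.001]
force: [-0.1, 1.0, -0.2]
grip_width: 0.602
grip_force: 0.0
```

Call:
{"api": "play_rows", "payload": {"translation": [[-0.02,-0.06,0],[-0.04,-0.12,0],[-0.06,-0.18,0],[-0.06,-0.2,0],[-0.06,-0.2,0],[-0.06,-0.2,0]], "rotation": [[0,0,0],[0,0,0],[0,0,0],[0,0,0],[0,0,0],[0,0,0]], "gripper": [-0.2,-0.2,-0.2,-0.2,-0.2,-0.2]}}

```text
time_s: 65.7
eef_pos: [284.0, 282.3, 202.1]
ee_rot: [0.0, 0.76, 0.649, -0.0]
force: [-0.3, 0.0, -0.2]
grip_width: 0.597
grip_force: 0.0
```

```bash
python3 - <<'E'
from h import *
st(); a=cap("top","t9.png"); b=cap("scene","s9.png"); lid(a); tabs(a,18)
t0=cv2.imread("pics/top0.png").astype(int); t9=cv2.imread("pics/t9.png").astype(int); s0=cv2.imread("pics/scene0.png").astype(int); s9=cv2.imread("pics/s9.png").astype(int)
d=lambda A,B,x0,y0,x1,y1:round(float(np.abs(A-B)[y0:y1,x0:x1].mean()),1)
print("dispenser",d(t0,t9,188,128,235,172),d(s0,s9,374,355,430,425),"box",d(t0,t9,275,128,320,173),d(s0,s9,265,322,318,380),"tumbler",d(t0,t9,460,303,502,338),d(s0,s9,195,124,232,170),"empty",d(t0,t9,100,100,160,160))
print("crank region",d(t0,t9,145,225,215,278), "scene",d(s0,s9,430,280,512,348))
h=cv2.cvtColor(a["p"],cv2.COLOR_RGB2HSV)
m=cv2.inRange(h,(0,0,130),(180,60,255)); k,l,s,ce=cv2.connectedComponentsWithStats(m[230:270,155:205]); print([(s[i],ce[i]+[155,230]) for i in range(1,k) if s[i,4]>15])
m=cv2.inRange(cv2.cvtColor(cv2.imread("pics/top0.png"),cv2.COLOR_BGR2HSV),(0,0,130),(180,60,255)); k,l,s,ce=cv2.connectedComponentsWithStats(m[230:270,155:205]); print([(s[i],ce[i]+[155,230]) for i in range(1,k) if s[i,4]>15])
cv2.imwrite("pics/fin.png",b["p"][:,:,::-1])
E
```

```text
t 65.7 pos [284.  282.3 202.1] 
R [[0.1567, 0.9876, -0.0001], [0.9876, -0.1567, -0.0004], [-0.0004, -0.0001, -1.0]] 
j [ 0.488  0.063  1.883 -0.     1.196  0.645] F [-0.3  0.  -0.2] gw 0.5973688418032411 0.0
-35 [138, 137, 134, 80, 81, 118, 135, 139, 137, 137, 137, 138, 137, 138, 138, 136, 138, 137, 138, 138, 137, 138, 138, 138, 138, 138, 138, 138, 138, 137, 138, 138, 138, 138, 138, 138, 137, 139, 138, 137, 137, 137, 134, 38, 15, 43, 74]
35 [138, 137, 137, 94, 77, 114, 136, 137, 137, 138, 138, 138, 138, 137, 138, 136, 137, 138, 137, 138, 138, 139, 138, 138, 137, 138, 138, 137, 138, 138, 138, 139, 138, 137, 138, 137, 138, 138, 137, 138, 137, 137, 133, 82, 16, 48, 78]
dispenser 1.0 6.3 box 1.0 2.3 tumbler 1.0 1.5 empty 1.0
crank region 2.2 scene 2.7
[(array([ 21,   0,  29,   5, 103], dtype=int32), array([193.30097087, 231.58252427])), (array([ 21,  17,  13,  13, 138], dtype=int32), array([182.24637681, 253.14492754])), (array([ 0, 35, 12,  5, 41], dtype=int32), array([159.73170732, 267.68292683]))]
[(array([ 21,   0,  29,   5, 102], dtype=int32), array([193.43137255, 231.58823529])), (array([ 21,  17,  14,  13, 134], dtype=int32), array([182.49253731, 252.62686567])), (array([ 0, 35, 12,  5, 40], dtype=int32), array([159.6, 267.7]))]
```

```bash
python3 - <<'E'
from h import *
print(ctrl.finish_job())
E
```

```text
the job is handed in; nothing more can be done
None
```

I handed the job in at about 66 s: tablets tipped into the keeper, empty tray back on the counter, lid wound to its stop, crank back in its key tray; I saw one of the two tablets in the chamber, and assume the second is too, since the tray was empty and no blue showed elsewhere.

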